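Fan on, then push the fume enclosure's sash up to the green clip

ROBOT

A 6-joint arm with a two-finger parallel gripper is mounted at the origin on the work surface. World frame = base frame: x ahead of the robot, y to its left, z up, the work surface at z = 0. Lengths are in m, angles in degrees, forces in N, time in s.
With the tool pointing down it reaches from about 0.325 to 0.875 m from the base axis. Payload 4.4 kg.
Tool frame: the origin (TCP) lies midway between the tips of the shut fingers; the grasp point (between the pads) lies 19 mm behind it; z points along the fingers, y is the line along which they close (so a half turn about z gives the same grasp; the last joint's range is limited). The gripper opens to 85 mm and grips with 20 to 120 N. Pads are 22 mm wide; open, the fingers measure 114 mm over their backs; the gripper's body (76 mm by 85 mm) begins 54 mm behind the grasp point. The pads swing forward as they close: fully open they stand 13 mm farther back than shut.
Start: joints at [-76.69, 11.837, 88.321, -0, 79.842, -8.623], TCP at [0.215, -0.533, 0.231] pointing down, gripper open.
Joint ranges: [-156.59, 156.59], [-49.26, 127.26], [12.9, 141.05], [-63.56, 243.56], [4.71, 150.69], [-161.64, 161.64]. Speed limits (degrees/s): [159.86, 159.86, 180, 180, 180, 180].

INTERFACE

Orientations are given as a 3x3 rotation matrix whose columns are the frame's x, y, z axes.
In Python, from bench import sensors, viewer, order, nets gives the robot as it stands.
- The arm moves only by the tool servo_tool, never from a script. Its argument "moves" is a list of rows, each a list of 5 numbers: the finger opening in mm, from 0 to 85.4, then the shift along the tool's x, y, z in mm, then the turn about the tool's z in degrees. A call has 1 to 8 rows; each row is the pose to reach, as a shift and turn from the pose commanded when the call began, along the tool's axes at that moment; what a row does not reach only later rows make up. A row lasts 1/10 s, in which the tool goes at most 50 mm and 8.59 degrees, less where a joint would pass 70% of its speed; a pose out of reach is approached as far as the arm can. A call with a gripper value outside its range is refused whole. The fingers move at their own pace and stop on an object; "force" is the grip in N (left out, the last holds). Time passes only in rows, so rows that repeat a pose let the fingers close. It gives the time, the measured TCP pose, the force, the opening and the grip force at its end, in the units of the state.
- sensors.get_state(): the state, without advancing time (a new reading comes with each control period).
- viewer.snapshot(name): name is "scene" or "side" or "wrist"; returns the picture (420x560x3 uint8, red, green, blue); there is no depth.
- viewer.calibration(name): a dict with "fovy" (degrees; the focal length in pixels is half the picture's height over the tangent of half this angle, whatever the lens; pixels are square), "cx", "cy" (the principal point, pixels), "D" ([k1, k2, p1, p2, k3] as OpenCV has them; the pictures are not rectified), "extrinsics" (4x4, takes a point from camera to world coordinates); the wrist camera has in their place "mount" (4x4, takes a point from camera to tool coordinates, whose origin is the TCP and whose axes are the flange's). Camera axes: x right, y down, z forward; pixel columns grow to the right and rows downward; lengths in m; the calibration is good to about 2 mm. A picture is of the moment at which its call begins: read the wrist's pose just before it. calibration takes no time and is no camera call.
- order.close_job(): hands the job in; it is judged then, once.
Trained networks look in the newest picture that a camera, given by its name, has taken for a name from the list of things; names that differ only in an ending like _2 or _b are one class to them, and where a whole thing is asked for, a point or a joint stands for the part that bears it (a point fixed in the world has none). Each returns a list of dicts, best first, with "p" (0 to 1); they miss things now and then, are a little off and sometimes report something else, mostly with a low value. They report only what shows in the picture. A call takes as long as a camera call.
- nets.masks_of(camera, label): "pixels" (420x560 bool, what is visible of it) and "at" ([column, row] in pixels, amid what is visible of it).
- nets.mark_of(camera, label): "at" ([column, row] in pixels: a listed point, or the origin of a listed thing).
The state is a dict: "time_s": time; "joint_pos": joint angles; "qd": joint speeds; "joint_efforts": joint torques, N m; "tcp_pos": TCP position; "orientation": TCP orientation; "ft_force": force on the tool from outside, world axes, zero at the start; "wrist_torque": the same for the moment, N m; "width": opening from 0.0 (shut) to 1.0 (fully open); "gripper_force": force on a finger pad.
Only numpy, scipy, OpenCV 4.12 (cv2) and the standard library are available. Lean on these libraries where they do the work, as an engineer would, in place of code of your own. Each camera call takes 0.05 s, during which the arm holds its last target. There are 200 camera calls.

TASK

Press the green button on the white switch box to start the fan. Then, with the fingertips beneath its yellow lip, push the enclosure's sliding window up until the lip is level with the green clip's pointer (ignore the red clip), and leave it there. Do not grip the lip, and leave the bottle, jar, beaker and flask where they stand.

Things in the scene. Friction and masses are not known exactly. Their poses are not given: they have to be found in the camera images.
- hood: Fixed fume enclosure, aluminium uprights, clear sides, open back, 250 x 400 mm on the bench, 624 mm high. Origin: at bench height, midway between its sides, 150 mm behind the front edge of its 12 mm floor slab; x leads in, away from the front. Front uprights 30 x 30 mm, centred at x = -130, y = +170 and -170 mm. A white header closes the front 460 to 560 mm up. Turned up to 0.2 rad.
- sash (a joint): Height of the clear sliding front window above its lowest position, m, 0 to 0.22, growing upwards. Counterweighted: it stays where it is left, and about 3 to 7 N moves it up or down. At 0 the lip's mid-thickness is 130 mm above the bench; it starts between 0 and 0.04.
- lip_middle (a point): Middle of the front edge of the yellow lip, at the lip's mid-thickness. The lip is a level bar along the foot of the window, 270 mm long (along the hood's y), 10 mm thick with a rounded front edge, with a thin yellow strip (2 mm) on its top; it stands out 47 mm from the window's pane towards the robot. Below it is open space, down to the bench (under its rear 25 mm, to the 12 mm floor slab).
- lip_root (a point): Mid-thickness and mid-length of the yellow lip, in the plane of the pane: 50 mm straight behind lip_middle (the direction from lip_middle to here leads squarely into the hood). The lip's underside is 5 mm below.
- lip_strip (a point): Middle of the top of the thin yellow strip on the lip's upper side, 34 x 270 x 2 mm, 6 mm back from the front edge. Fingers pressing on this strip and on the lip bar or its front edge at once count as gripping the lip.
- clip_green_point (a point): Tip of the green clip's pointer, at the pointer's mid-thickness: the height wanted for the lip. The clip is a 40 x 40 x 22 mm block round one of the two front uprights (left or right), 220 to 300 mm above the bench; its pointer, 10 mm thick and 22 mm wide, stands forward 30 mm from the block, in line with the lip's front edge and beside the lip's end.
- clip_red_point (a point): The same point of a red clip of the same shape on the other upright: another user's mark, without meaning here.
- fan (a joint): Travel of the green fan push button, m, 0 (up) to 0.007 (down). A spring pushes it back; fully down takes 4 N. It counts as pressed beyond 0.005.
- fan_top (a point): Centre of the top of the green round button (30 mm across), 54 mm above the bench, pressed straight down. The button sits on a white box, 90 x 80 mm and 35 mm high, fixed to the bench in front of the hood, a little outside its left or right upright.
- amber_bottle: Amber bottle with black cap, 60 mm across, 140 mm high, loose, in front of the hood on the other side from the switch box. Origin: centre of its underside.
- jar: White jar with red cap, 42 mm across, 50 mm high, loose, in front of the lip. Origin: centre of its underside.
- beaker: Glass beaker, 72 mm across, 90 mm high, loose, inside the hood on its floor slab. Origin: centre of its underside.
- flask: Green conical flask, 80 mm across its foot, 140 mm high, loose, inside the hood on its floor slab. Origin: centre of its underside.

How it is judged:
By the outcome, as a careful person would: the job done as asked, in the order asked, and still so for the second after the job is handed in, with the robot touching nothing.
It also fails if it takes over 54 s, if anything falls off the work surface, if the arm or the gripper's body presses on something with over 40 N, if the wrist force passes 120 N, or if a joint passes its speed limit or range.

## Working session

There is one attempt and no reset: what is moved stays moved. The work goes in short steps, Python scripts to look and compute and a tool call to move; the robot and the scene stay as the last step left them, time stands still between calls to the robot, and variables do not carry over. Pictures are saved under pics/ and viewed, at most 10 in all, crops included, and the job is handed in when it is done.

Besides the shell and the picture viewer there is one more tool, called after "Call:" in YAML: its name, and indented under it one key for each argument. servo_tool: Moves the arm, as the interface text tells. Its arguments: {"type":"object","properties":{"moves":{"type":"array","items":{"type":"array","items":{"type":"number"}}},"force":{"type":"number"}},"required":["moves"]}

```bash
mkdir -p pics
cat > h.py <<'E'
import numpy as np, cv2
from bench import sensors, viewer, order, nets
def cam(n, st=None):
    c=viewer.calibration(n); f=210/np.tan(np.radians(c["fovy"]/2))
    K=np.array([[f,0,c["cx"]],[0,f,c["cy"]],[0,0,1]]); D=np.array(c["D"],float)
    if "extrinsics" in c: T=np.array(c["extrinsics"])
    else:
        st=st or sensors.get_state(); W=np.eye(4); W[:3,:3]=st["orientation"]; W[:3,3]=st["tcp_pos"]; T=W@np.array(c["mount"])
    return K,D,T
def ray(C,p):
    K,D,T=C; u=cv2.undistortPoints(np.array([[p]],float),K,D)[0,0]
    d=T[:3,:3]@[u[0],u[1],1]; return T[:3,3],d/np.linalg.norm(d)
def tri(rs):
    A=sum(np.eye(3)-np.outer(d,d) for o,d in rs); b=sum((np.eye(3)-np.outer(d,d))@o for o,d in rs)
    p=np.linalg.solve(A,b); return p,[round(1000*float(np.linalg.norm(np.cross(p-o,d))),1) for o,d in rs]
def atz(r,z): o,d=r; return o+d*(z-o[2])/d[2]
def proj(C,P):
    K,D,T=C; R=T[:3,:3].T; return cv2.projectPoints(np.atleast_2d(P).astype(float),cv2.Rodrigues(R)[0],-R@T[:3,3],K,D)[0][:,0]
def snap(n,f=None):
    st=sensors.get_state(); im=viewer.snapshot(n)
    if f: cv2.imwrite("pics/"+f,im[:,:,::-1])
    return im,cam(n,st)
E
python3 - <<'E'
from h import *
np.set_printoptions(precision=4,suppress=True)
ims=[];C={}
for n in("scene","side"):
    im,C[n]=snap(n); ims.append(im); print(n,C[n][2][:3,3])
    cv2.imwrite(f"pics/{n}0.png",im[:,:,::-1])
for l in "hood lip_middle lip_root lip_strip clip_green_point clip_red_point fan_top amber_bottle jar beaker flask".split():
    r=[]
    for n in C:
        m=nets.mark_of(n,l)
        if m: r.append(ray(C[n],m[0]["at"])); print(l,n,np.round(m[0]["at"],1),round(m[0]["p"],2))
    if len(r)==2: print("   ",*tri(r))
print(sensors.get_state()["orientation"], viewer.calibration("wrist")["mount"])
E
```

```text
scene [ 0.9278 -0.0785  1.1856]
side [0.5588 0.2751 1.1161]
hood scene [279.8 290.3] 0.81
hood side [227.3 219.7] 0.87
    [ 0.7357 -0.0307  0.0308] [4.4, 4.4]
lip_middle side [296.7 226.9] 0.62
lip_root side [270.2 222.4] 0.91
lip_strip side [284.  226.9] 0.93
clip_green_point side [269.9 293.8] 0.83
clip_red_point side [323.4 129.6] 0.59
fan_top scene [245.4 304.6] 0.42
fan_top side [272.4 222.5] 0.65
    [ 0.6591 -0.1409 -0.3664] [33.9, 33.9]
amber_bottle side [294.6 339.7] 0.69
jar side [333.9 214.5] 0.66
beaker scene [241.2 303.2] 0.74
flask scene [242.4 304. ] 0.78
flask side [232.2 191.1] 0.92
    [ 0.74   -0.1188  0.0152] [3.7, 3.7]
[[ 0.9276  0.3735 -0.    ]
 [ 0.3735 -0.9276 -0.    ]
 [-0.      0.     -1.    ]] [[-0.0004 -0.9449 -0.3274  0.0839]
 [ 1.     -0.0002 -0.0007 -0.0004]
 [ 0.0006 -0.3274  0.9449 -0.1425]
 [ 0.      0.      0.      1.    ]]
```

View pics/scene0.png

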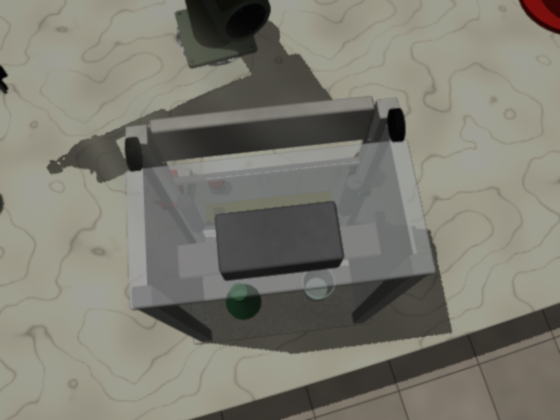

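View pics/side0.png

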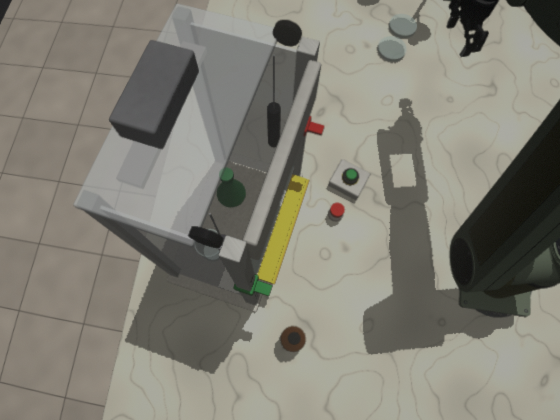

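Side view: the switch box's green button is at (351,175), on the right. Jar is at (337,211), bottle (293,338), yellow lip (300,180)–(265,285), green clip (262,287) on the left upright, red clip (315,127). The networks' fan_top hits are wrong, so I'm using the pixels I read, with the text's heights for a first estimate.

Run:
```python
from h import *
np.set_printoptions(precision=4,suppress=True)
C=cam("side")
for n,p,z in[("fan",(351,175),.054),("jar",(337,210),.05),("bottle",(293,338),.14),("lipR",(307,180),.15),("lipL",(269,283),.15),("stripmid",(284,226.9),.15),("green",(270,292),.26),("red",(324,129),.26),("root",(270.2,222.4),.15),("flask",(232,191),.012),("mid",(296.7,226.9),.15)]:
    print(n,atz(ray(C,p),z))
S=cam("scene")
print("beaker",atz(ray(S,(319,285)),.1),"flask",atz(ray(S,(243,301)),.08))
print("stripscene",atz(ray(S,(205,213)),.15),atz(ray(S,(333,200)),.15))
s=sensors.get_state();print(s["time_s"],s["ft_force"])
```

```text
fan [ 0.424  -0.2042  0.054 ]
jar [ 0.4497 -0.1007  0.05  ]
bottle [0.5197 0.2432 0.14  ]
lipR [ 0.541  -0.1303  0.15  ]
lipL [0.5917 0.1322 0.15  ]
stripmid [ 0.5783 -0.0039  0.15  ]
green [0.583  0.1659 0.26  ]
red [ 0.5218 -0.2134  0.26  ]
root [ 0.6121 -0.0096  0.15  ]
flask [ 0.7386 -0.1229  0.012 ]
mid [ 0.5488 -0.0087  0.15  ]
beaker [0.7626 0.0515 0.1   ] flask [ 0.7471 -0.1113  0.08  ]
stripscene [ 0.5583 -0.1383  0.15  ] [0.6061 0.1285 0.15  ]
1.2 [ 0.9268  0.7807 -0.3529]
```

Call:
servo_tool:
  moves:
    - [0, 38, -28, 0, 8.5]
    - [0, 76, -56, 0, 17]
    - [0, 114, -84, 0, 25.5]
    - [0, 152, -112, 0, 34]
    - [0, 190, -140, 0, 42.5]
    - [0, 230, -168, 0, 51]
    - [0, 265, -190, 0, 59.5]
    - [0, 265, -190, 0, 68]

```text
time_s: 2.0
tcp_pos: [0.3914, -0.2547, 0.2315]
orientation: [[0.735, -0.679, 0.001], [-0.679, -0.735, 0.001], [0.0, -0.002, -1.0]]
ft_force: [-0.8, -0.9, 0.2]
width: 0.001
gripper_force: 0.0
```

Run:
```python
from h import *
np.set_printoptions(precision=4,suppress=True)
im,C=snap("wrist","w1.png")
g=((im[:,:,1].astype(int)-im[:,:,0]>30)&(im[:,:,1].astype(int)-im[:,:,2]>20)).astype(np.uint8)
for l in("fan_top","jar","lip_middle"):
    for m in nets.mark_of("wrist",l)[:2]: print(l,np.round(m["at"]),round(m["p"],2),atz(ray(C,m["at"]),.054))
n,lab,st,ce=cv2.connectedComponentsWithStats(g)
for i in range(1,n):
    if st[i,4]>60: print(ce[i],st[i],atz(ray(C,ce[i]),.054), tri([ray(C,ce[i]),ray(cam("side"),(351,175))]))
s=sensors.get_state();print(s["time_s"],s["tcp_pos"],s["orientation"],s["joint_pos"])
```

```text
fan_top [215. 191.] 0.82 [ 0.4224 -0.2049  0.054 ]
jar [140. 224.] 0.79 [ 0.4477 -0.1304  0.054 ]
[214.6877 186.4138] [199 176  32  22 522] [ 0.4255 -0.2082  0.054 ] (array([ 0.4242, -0.2065,  0.0489]), [0.8, 0.8])
2.2 [ 0.3895 -0.2584  0.2314] [[ 0.7377 -0.6752 -0.0001]
 [-0.6752 -0.7377 -0.0006]
 [ 0.0003  0.0005 -1.    ]] [-44.1654  -1.5254 102.8224  -0.0306  78.6836  88.3085]
```

View pics/w1.png

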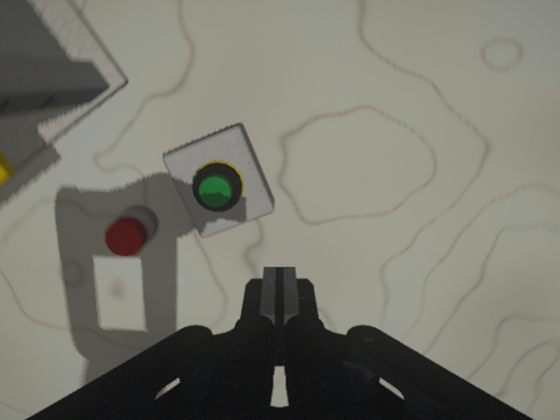

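The button shows at (215,188) and triangulates to (0.4235, -0.206, ≈0.05), which agrees with the given height. Next I move above it and press.

Call:
servo_tool:
  moves:
    - [0, -5, -31, 20, 0]
    - [0, -10, -62, 50, 0]
    - [0, -10, -62, 100, 0]
    - [0, -10, -62, 145, 0]
    - [0, -10, -62, 170, 0]
    - [0, -10, -62, 180, 0]
    - [0, -10, -62, 184, 0]
    - [0, -10, -62, 184, 0]

```text
time_s: 3.0
tcp_pos: [0.4214, -0.2052, 0.0505]
orientation: [[0.736, -0.677, -0.008], [-0.677, -0.736, 0.005], [-0.01, 0.002, -1.0]]
ft_force: [-15.4, 9.7, 32.1]
width: 0.001
gripper_force: 16.1
```

Run:
```python
from h import *
np.set_printoptions(precision=4,suppress=True)
im,C=snap("wrist"); im2,_=snap("side")
a=im[120:420,130:430]; b=cv2.resize(im2[120:270,270:420],(300,300))
cv2.imwrite("pics/p1.png",np.hstack([a,b])[:,:,::-1])
s=sensors.get_state();print(s["time_s"],s["tcp_pos"],s["ft_force"],s["wrist_torque"])
```

```text
3.1 [ 0.4213 -0.2052  0.0505] [-16.009   10.2167  30.3511] [ 1.7074  2.7144 -0.0271]
```

View pics/p1.png

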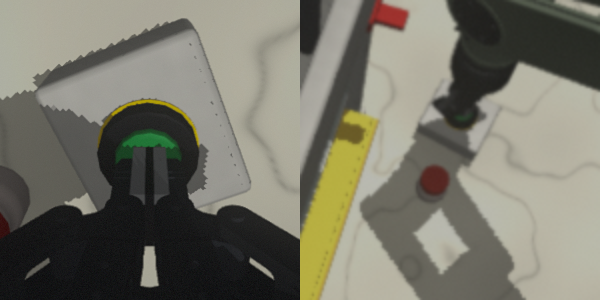

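Call:
servo_tool:
  moves:
    - [0, 0, 0, -20, 0]
    - [0, 0, 0, -30, 0]
    - [0, 0, 0, -30, 0]

```text
time_s: 3.4
tcp_pos: [0.4261, -0.2081, 0.0797]
orientation: [[0.735, -0.678, 0.005], [-0.678, -0.735, -0.004], [0.006, -0.001, -1.0]]
ft_force: [0.6, -0.2, -0.5]
width: 0.0
gripper_force: 0.0
```

Run:
```python
from h import *
np.set_printoptions(precision=4,suppress=True)
im,C=snap("wrist"); cv2.imwrite("pics/p2.png",im[:,:,::-1])
s=sensors.get_state();print(s["time_s"],s["tcp_pos"],s["ft_force"],s["orientation"])
g=((im[:,:,1].astype(int)-im[:,:,0]>30)&(im[:,:,1].astype(int)-im[:,:,2]>20)).astype(np.uint8)
n,lab,st,ce=cv2.connectedComponentsWithStats(g)
for i in range(1,n):
    if st[i,4]>60: print(ce[i],st[i],atz(ray(C,ce[i]),.054))
print(proj(C,[s["tcp_pos"],[.4235,-.206,.054]]))
print([(np.round(m["at"]),m["p"],atz(ray(C,m["at"]),.054)) for m in nets.mark_of("wrist","fan_top")])
```

```text
3.45 [ 0.4252 -0.2073  0.0785] [ 0.095  -0.0893 -0.384 ] [[ 0.735  -0.6781  0.0027]
 [-0.6781 -0.735  -0.0021]
 [ 0.0034 -0.0003 -1.    ]]
[281.8565 257.152 ] [ 252  238   57   40 1408] [ 0.4249 -0.2093  0.054 ]
[[278.2783 284.3048]
 [278.9036 263.0396]]
[(array([281., 269.]), 0.75, array([ 0.4204, -0.2043,  0.054 ]))]
```

View pics/p2.png

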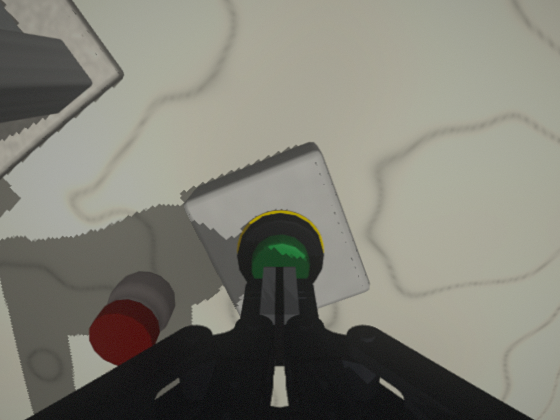

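Run:
```python
from h import *
np.set_printoptions(precision=1,suppress=True)
a=cv2.imread("pics/p1.png")[:,:300,::-1].astype(int); b=cv2.imread("pics/p2.png")[:,:,::-1].astype(int)
for im,o,st in((a,(130,120),dict(tcp_pos=[.4213,-.2052,.0505],orientation=[[0.736,-0.677,-0.008],[-0.677,-0.736,0.005],[-0.01,0.002,-1.0]])),(b,(0,0),dict(tcp_pos=[ 0.4252,-0.2073,0.0785],orientation=[[.735,-.6781,.0027],[-.6781,-.735,-.0021],[.0034,-.0003,-1]]))):
    g=(im[:,:,1]-im[:,:,0]>30)&(im[:,:,1]-im[:,:,2]>20); ys,xs=np.nonzero(g); xs=xs+o[0];ys=ys+o[1]
    print("green",xs.min(),xs.max(),ys.min(),"top cols",xs[ys==ys.min()])
    y=(im[:,:,0]-im[:,:,2]>70)&(im[:,:,1]-im[:,:,2]>50)&(abs(im[:,:,0]-im[:,:,1])<70); ys,xs=np.nonzero(y); print("yellow",xs.min()+o[0],xs.max()+o[0],ys.min()+o[1])
    C=cam("wrist",st); t=np.linspace(0,6.283,73)
    for z in(.054,.051,.047,.044):
        p=proj(C,np.c_[.4240+.015*np.cos(t),-.2065+.015*np.sin(t),0*t+z]); print(z,p[:,0].min(),p[:,0].max(),p[:,1].min(),p[:,1].max())
```

```text
green 246 310 249 top cols [279 280 281]
yellow 228 328 219
0.054 240.57348626412892 311.6088561946188 249.87606577932698 311.6136821709861
0.051 241.22753041028292 311.0354390003591 246.69251357026792 307.63068420099364
0.047 242.06618405628433 310.3002212388741 242.62140377074311 302.51766051288735
0.044 242.67142814837626 309.76966054246344 239.69094777818003 298.8236604815012
green 252 308 238 top cols [288 290 292]
yellow 238 323 210
0.054 248.6687418097149 309.04056480704753 232.7678358025174 286.92896000194406
0.051 249.12440638723888 308.598125832473 230.40669686581063 283.92022472986315
0.047 249.71170243208687 308.0278778025234 227.36898908139784 280.0393040773396
0.044 250.1376798092537 307.6142669391459 225.1695298774678 277.22228078603166
```

Call:
servo_tool:
  moves:
    - [0, -2, 0, 15, 0]
    - [0, -2, 0, 20, 0]
    - [0, -2, 0, 20, 0]
    - [0, -2, 0, 20, 0]

```text
time_s: 3.9
tcp_pos: [0.4222, -0.2041, 0.0568]
orientation: [[0.735, -0.678, -0.002], [-0.678, -0.735, 0.001], [-0.002, 0.0, -1.0]]
ft_force: [-1.8, 1.2, 1.3]
width: 0.001
gripper_force: 0.7
```

Call:
servo_tool:
  moves:
    - [0, 0, 0, 4, 0]
    - [0, 0, 0, 4, 0]
    - [0, 0, 0, 4, 0]

```text
time_s: 4.2
tcp_pos: [0.4231, -0.2046, 0.0536]
orientation: [[0.735, -0.678, 0.0], [-0.678, -0.735, -0.0], [0.001, -0.0, -1.0]]
ft_force: [-0.6, 0.7, 2.7]
width: -0.001
gripper_force: 1.4
```

Call:
servo_tool:
  moves:
    - [0, 0, 0, 2, 0]
    - [0, 0, 0, 2, 0]
    - [0, 0, 0, 2, 0]

```text
time_s: 4.5
tcp_pos: [0.4231, -0.2046, 0.0515]
orientation: [[0.735, -0.678, 0.001], [-0.678, -0.735, -0.0], [0.001, -0.0, -1.0]]
ft_force: [0.8, 0.4, 3.7]
width: -0.001
gripper_force: 1.8
```

Call:
servo_tool:
  moves:
    - [0, 0, 0, 2, 0]
    - [0, 0, 0, 2, 0]
    - [0, 0, 0, 2, 0]

```text
time_s: 4.8
tcp_pos: [0.4232, -0.2047, 0.0508]
orientation: [[0.735, -0.678, 0.0], [-0.678, -0.735, -0.0], [0.0, 0.0, -1.0]]
ft_force: [-3.3, 2.3, 15.6]
width: -0.001
gripper_force: 7.4
```

Force climbed as the spring would (1.3 → 3.7 N) and then hit the bottom stop, so the button is fully pressed. Next I retreat and test what an out-of-reach pose does to the tool's tilt.

Call:
servo_tool:
  moves:
    - [0, 0, 0, -50, 0]
    - [0, 0, 0, -100, 0]
    - [0, 5, 45, -120, 0]
    - [0, 10, 90, -140, 0]
    - [0, 15, 135, -160, 0]
    - [0, 20, 180, -180, 0]
    - [0, 25, 225, -200, 0]
    - [0, 30, 270, -220, 0]

```text
time_s: 5.6
tcp_pos: [0.2605, -0.4243, 0.2695]
orientation: [[0.735, -0.678, 0.0], [-0.678, -0.735, 0.0], [-0.0, -0.0, -1.0]]
ft_force: [-0.1, -0.1, -0.3]
width: 0.002
gripper_force: 0.0
```

Call:
servo_tool:
  moves:
    - [0, 0, 0, -50, 0]
    - [0, 0, 0, -100, 0]
    - [0, 0, 0, -150, 0]
    - [0, 0, 0, -200, 0]
    - [0, 0, 0, -250, 0]
    - [0, 0, 0, -300, 0]
    - [0, 0, 0, -350, 0]
    - [0, 0, 0, -400, 0]

```text
time_s: 6.4
tcp_pos: [0.2618, -0.4231, 0.6707]
orientation: [[0.735, -0.678, 0.0], [-0.678, -0.735, -0.0], [0.0, -0.0, -1.0]]
ft_force: [0.4, -1.3, 0.6]
width: -0.001
gripper_force: 0.0
```

Run:
```python
from h import *
np.set_printoptions(precision=3,suppress=True)
s=sensors.get_state();print(s["time_s"],s["tcp_pos"],s["joint_pos"])
```

```text
6.4 [ 0.262 -0.423  0.671] [-68.229   6.085  43.584   0.005 130.324  64.441]
```

Call:
servo_tool:
  moves:
    - [0, 0, 0, -50, 0]
    - [0, 0, 0, -100, 0]
    - [0, 0, 0, -150, 0]
    - [0, 0, 0, -200, 0]
    - [0, 0, 0, -250, 0]
    - [0, 0, 0, -300, 0]
    - [0, 0, 0, -300, 0]
    - [0, 0, 0, -300, 0]

```text
time_s: 7.2
tcp_pos: [0.2347, -0.3792, 0.8083]
orientation: [[0.735, -0.678, 0.015], [-0.677, -0.735, -0.033], [0.033, 0.014, -0.999]]
ft_force: [-0.0, -0.1, -0.2]
width: 0.003
gripper_force: 0.0
```

Run:
```python
from h import *
np.set_printoptions(precision=3,suppress=True)
s=sensors.get_state();print(s["time_s"],s["tcp_pos"],s["joint_pos"])
```

```text
7.2 [ 0.235 -0.379  0.808] [-69.505  14.384  12.947   0.327 150.616  63.445]
```

Call:
servo_tool:
  moves:
    - [0, 0, 0, 50, 0]
    - [0, 0, 0, 100, 0]
    - [0, 0, 0, 150, 0]
    - [0, 0, 0, 200, 0]
    - [0, 0, 0, 200, 0]

```text
time_s: 7.7
tcp_pos: [0.2375, -0.385, 0.6]
orientation: [[0.735, -0.678, 0.01], [-0.677, -0.735, -0.02], [0.021, 0.007, -1.0]]
ft_force: [0.1, -0.9, -0.2]
width: -0.002
gripper_force: 0.0
```

Run:
```python
from h import *
np.set_printoptions(precision=4,suppress=True)
s=sensors.get_state();print(s["time_s"],s["tcp_pos"],s["joint_pos"],s["orientation"])
```

```text
7.7 [ 0.2375 -0.385   0.6   ] [-69.4283  -4.8661  63.4751   0.1804 120.1293  63.3275] [[ 0.7352 -0.6777  0.0103]
 [-0.6775 -0.7353 -0.0197]
 [ 0.0209  0.0075 -0.9998]]
```

The tilt persists from one call to the next, so the commanded pose becomes the one actually reached. I can build up a forward tilt by pushing outward at the reach limit, beside the hood and clear of everything.

Call:
servo_tool:
  moves:
    - [0, 33, -28, 24, -2]
    - [0, 66, -56, 48, -4]
    - [0, 99, -84, 72, -6]
    - [0, 132, -112, 96, -8]
    - [0, 165, -140, 120, -10]
    - [0, 198, -168, 144, -12]
    - [0, 231, -196, 168, -13]
    - [0, 264, -224, 192, -13]

```text
time_s: 8.5
tcp_pos: [0.5882, -0.4057, 0.4188]
orientation: [[0.869, -0.495, 0.013], [-0.494, -0.869, -0.029], [0.026, 0.019, -0.999]]
ft_force: [0.2, -0.6, 1.0]
width: -0.002
gripper_force: 0.0
```

Call:
servo_tool:
  moves:
    - [0, 45, 0, 20, 0]
    - [0, 90, 0, 40, 0]
    - [0, 140, 0, 60, 0]
    - [0, 190, 0, 60, 0]
    - [0, 240, 0, 60, 0]
    - [0, 290, 0, 60, 0]
    - [0, 340, 0, 60, 0]
    - [0, 390, 0, 60, 0]

```text
time_s: 9.3
tcp_pos: [0.7529, -0.4942, 0.3244]
orientation: [[0.867, -0.495, 0.052], [-0.493, -0.868, -0.056], [0.072, 0.023, -0.997]]
ft_force: [-0.3, 0.0, 0.4]
width: 0.004
gripper_force: 0.0
```

Run:
```python
from h import *
np.set_printoptions(precision=4,suppress=True)
s=sensors.get_state();print(s["time_s"],s["tcp_pos"],s["joint_pos"],s["orientation"])
```

```text
9.3 [ 0.7529 -0.4942  0.3244] [-38.5432  55.3276  12.9006  -0.6795 107.469   80.8833] [[ 0.8672 -0.4954  0.0516]
 [-0.4928 -0.8684 -0.0556]
 [ 0.0724  0.0228 -0.9971]]
```

Call:
servo_tool:
  moves:
    - [0, 2000, 0, 0, 0]
    - [0, 2000, 0, 0, 0]
    - [0, 2000, 0, 0, 0]
    - [0, 2000, 0, 0, 0]

```text
time_s: 9.7
tcp_pos: [0.7837, -0.5022, 0.2741]
orientation: [[0.865, -0.495, 0.082], [-0.49, -0.868, -0.074], [0.108, 0.024, -0.994]]
ft_force: [-0.4, 0.0, -0.2]
width: 0.005
gripper_force: 0.0
```

Run:
```python
from h import *
np.set_printoptions(precision=4,suppress=True)
s=sensors.get_state();print(s["time_s"],s["tcp_pos"],s["joint_pos"],s["orientation"])
```

```text
9.7 [ 0.7837 -0.5022  0.2741] [-37.7953  58.6523  12.9031  -0.5055 102.1344  81.6999] [[ 0.8648 -0.4954  0.0816]
 [-0.4904 -0.8683 -0.0742]
 [ 0.1076  0.0241 -0.9939]]
```

Call:
servo_tool:
  moves:
    - [0, 2000, 0, 0, 0]
    - [0, 2000, 0, 0, 0]
    - [0, 2000, 0, 0, 0]
    - [0, 2000, 0, 0, 0]
    - [0, 2000, 0, 0, 0]
    - [0, 2000, 0, 0, 0]
    - [0, 2000, 0, 0, 0]
    - [0, 2000, 0, 0, 0]

```text
time_s: 10.5
tcp_pos: [0.8176, -0.5069, 0.2128]
orientation: [[0.861, -0.496, 0.115], [-0.487, -0.868, -0.094], [0.147, 0.025, -0.989]]
ft_force: [-0.4, 0.1, -0.2]
width: -0.0
gripper_force: 0.0
```

```bash
cat > s.py <<'E'
from h import *
np.set_printoptions(precision=4,suppress=True)
s=sensors.get_state();R=np.array(s["orientation"]);print(s["time_s"],s["tcp_pos"],s["joint_pos"],"\n",R,"tilt",np.degrees(np.arccos(-R[2,2])),"yaw",np.degrees(np.arctan2(R[1,2],R[0,2])),s["ft_force"])
E
python3 s.py
```

```text
10.5 [ 0.8176 -0.5069  0.2128] [-36.8124  62.6194  12.9594  -0.3878  95.8743  82.7272] 
 [[ 0.861  -0.4955  0.1149]
 [-0.4871 -0.8682 -0.0944]
 [ 0.1466  0.0253 -0.9889]] tilt 8.555346622651495 yaw -39.40663113134681 [-0.44    0.1331 -0.188 ]
```

Call:
servo_tool:
  moves:
    - [0, 2000, 0, -800, 0]

```text
time_s: 10.6
tcp_pos: [0.8229, -0.508, 0.2218]
orientation: [[0.858, -0.496, 0.136], [-0.485, -0.868, -0.106], [0.171, 0.025, -0.985]]
ft_force: [-0.2, 0.1, -1.6]
width: 0.001
gripper_force: 0.0
```

Call:
servo_tool:
  moves:
    - [0, 2000, 0, -800, 0]

```text
time_s: 10.7
tcp_pos: [0.8301, -0.5103, 0.2432]
orientation: [[0.852, -0.496, 0.169], [-0.48, -0.868, -0.127], [0.21, 0.027, -0.977]]
ft_force: [-0.1, 0.2, -0.1]
width: -0.003
gripper_force: 0.0
```

Call:
servo_tool:
  moves:
    - [0, 2000, 0, -800, 0]

```text
time_s: 10.8
tcp_pos: [0.8361, -0.5117, 0.2636]
orientation: [[0.845, -0.496, 0.199], [-0.475, -0.868, -0.146], [0.245, 0.029, -0.969]]
ft_force: [0.1, 0.7, 1.4]
width: -0.004
gripper_force: 0.0
```

Call:
servo_tool:
  moves:
    - [0, 2000, 0, -800, 0]

```text
time_s: 10.9
tcp_pos: [0.841, -0.5127, 0.2816]
orientation: [[0.838, -0.496, 0.226], [-0.47, -0.868, -0.162], [0.276, 0.03, -0.961]]
ft_force: [-0.1, -0.3, 0.6]
width: 0.0
gripper_force: 0.0
```

```bash
python3 s.py
```

```text
10.9 [ 0.841  -0.5127  0.2816] [-36.4598  58.8465  12.9023   0.227   92.1231  83.1044] 
 [[ 0.8383 -0.4962  0.2258]
 [-0.47   -0.8677 -0.1619]
 [ 0.2762  0.0296 -0.9606]] tilt 16.129599532916426 yaw -35.6432168917952 [-0.0523 -0.3488  0.5696]
```

Call:
servo_tool:
  moves:
    - [0, 2000, 0, -600, 0]

```text
time_s: 11.0
tcp_pos: [0.8469, -0.5143, 0.2963]
orientation: [[0.831, -0.496, 0.253], [-0.464, -0.868, -0.178], [0.307, 0.03, -0.951]]
ft_force: [-0.4, -0.1, 0.4]
width: -0.0
gripper_force: 0.0
```

Call:
servo_tool:
  moves:
    - [0, 2000, 0, -600, 0]

```text
time_s: 11.1
tcp_pos: [0.8523, -0.5158, 0.3099]
orientation: [[0.822, -0.497, 0.278], [-0.459, -0.867, -0.193], [0.336, 0.031, -0.941]]
ft_force: [-0.3, 0.9, -0.2]
width: -0.001
gripper_force: 0.0
```

Call:
servo_tool:
  moves:
    - [0, 2000, 0, -600, 0]

```text
time_s: 11.2
tcp_pos: [0.8571, -0.5169, 0.3248]
orientation: [[0.814, -0.497, 0.302], [-0.453, -0.867, -0.207], [0.365, 0.032, -0.93]]
ft_force: [-0.1, -0.0, 0.1]
width: -0.003
gripper_force: 0.0
```

Call:
servo_tool:
  moves:
    - [0, 2000, 0, -600, 0]

```text
time_s: 11.3
tcp_pos: [0.8614, -0.5178, 0.3409]
orientation: [[0.804, -0.497, 0.327], [-0.446, -0.867, -0.222], [0.393, 0.032, -0.919]]
ft_force: [0.8, -0.7, -0.1]
width: 0.002
gripper_force: 0.0
```

Call:
servo_tool:
  moves:
    - [0, 2000, 0, -400, 0]

```text
time_s: 11.4
tcp_pos: [0.867, -0.5194, 0.3558]
orientation: [[0.792, -0.497, 0.353], [-0.438, -0.867, -0.237], [0.424, 0.033, -0.905]]
ft_force: [1.2, 0.4, 0.2]
width: -0.0
gripper_force: 0.0
```

Call:
servo_tool:
  moves:
    - [0, 2000, 0, -400, 0]

```text
time_s: 11.5
tcp_pos: [0.8718, -0.5207, 0.3691]
orientation: [[0.781, -0.498, 0.377], [-0.431, -0.867, -0.251], [0.452, 0.034, -0.891]]
ft_force: [0.4, 1.1, -0.2]
width: 0.002
gripper_force: 0.0
```

Call:
servo_tool:
  moves:
    - [0, 2000, 0, -400, 0]

```text
time_s: 11.6
tcp_pos: [0.8761, -0.5217, 0.3839]
orientation: [[0.769, -0.498, 0.401], [-0.423, -0.867, -0.265], [0.479, 0.034, -0.877]]
ft_force: [0.0, -0.3, 0.6]
width: -0.0
gripper_force: 0.0
```

Call:
servo_tool:
  moves:
    - [0, 2000, 0, -400, 0]

```text
time_s: 11.7
tcp_pos: [0.88, -0.5223, 0.4003]
orientation: [[0.756, -0.498, 0.425], [-0.414, -0.866, -0.279], [0.507, 0.035, -0.861]]
ft_force: [-1.7, -0.5, -0.3]
width: -0.002
gripper_force: 0.0
```

```bash
python3 s.py
```

```text
11.7 [ 0.88   -0.5223  0.4003] [-35.9469  53.0949  12.9783   1.3715  83.4295  83.6198] 
 [[ 0.756  -0.4981  0.4247]
 [-0.4143 -0.8664 -0.2786]
 [ 0.5068  0.0346 -0.8614]] tilt 30.52675502037616 yaw -33.263761344702466 [-1.7318 -0.5087 -0.2627]
```

Call:
servo_tool:
  moves:
    - [0, 2000, 0, -300, 0]

```text
time_s: 11.8
tcp_pos: [0.8841, -0.5233, 0.4167]
orientation: [[0.741, -0.498, 0.449], [-0.405, -0.866, -0.293], [0.535, 0.035, -0.844]]
ft_force: [0.1, 0.0, -0.6]
width: -0.0
gripper_force: 0.0
```

Call:
servo_tool:
  moves:
    - [0, 2000, 0, -300, 0]

```text
time_s: 11.9
tcp_pos: [0.8876, -0.5239, 0.4325]
orientation: [[0.727, -0.499, 0.472], [-0.395, -0.866, -0.306], [0.561, 0.036, -0.827]]
ft_force: [-0.1, -0.3, 0.0]
width: 0.0
gripper_force: 0.0
```

Call:
servo_tool:
  moves:
    - [0, 2000, 0, -300, 0]

```text
time_s: 12.0
tcp_pos: [0.8905, -0.5241, 0.4492]
orientation: [[0.712, -0.499, 0.494], [-0.386, -0.866, -0.318], [0.587, 0.036, -0.809]]
ft_force: [0.9, 0.0, 0.6]
width: -0.005
gripper_force: 0.0
```

Call:
servo_tool:
  moves:
    - [0, 2000, 0, -300, 0]

```text
time_s: 12.1
tcp_pos: [0.8928, -0.524, 0.4669]
orientation: [[0.696, -0.499, 0.516], [-0.376, -0.866, -0.331], [0.612, 0.037, -0.79]]
ft_force: [0.8, -0.1, 0.0]
width: -0.001
gripper_force: 0.0
```

Call:
servo_tool:
  moves:
    - [0, 2000, 0, -300, 0]

```text
time_s: 12.2
tcp_pos: [0.8944, -0.5235, 0.4854]
orientation: [[0.68, -0.499, 0.537], [-0.365, -0.866, -0.343], [0.636, 0.037, -0.771]]
ft_force: [-1.0, 0.8, 0.6]
width: 0.001
gripper_force: 0.0
```

Call:
servo_tool:
  moves:
    - [0, 2000, 0, -300, 0]

```text
time_s: 12.3
tcp_pos: [0.8954, -0.5227, 0.5047]
orientation: [[0.663, -0.5, 0.558], [-0.354, -0.865, -0.354], [0.66, 0.037, -0.751]]
ft_force: [1.0, -0.5, 0.2]
width: 0.002
gripper_force: 0.0
```

Call:
servo_tool:
  moves:
    - [0, 2000, 0, -200, 0]

```text
time_s: 12.4
tcp_pos: [0.8969, -0.5221, 0.5233]
orientation: [[0.645, -0.5, 0.579], [-0.343, -0.865, -0.366], [0.684, 0.038, -0.729]]
ft_force: [-0.2, 0.5, 0.5]
width: -0.003
gripper_force: 0.0
```

Call:
servo_tool:
  moves:
    - [0, 2000, 0, -200, 0]

```text
time_s: 12.5
tcp_pos: [0.8977, -0.5212, 0.541]
orientation: [[0.627, -0.5, 0.597], [-0.331, -0.865, -0.376], [0.705, 0.038, -0.708]]
ft_force: [0.4, 0.2, 0.3]
width: -0.002
gripper_force: 0.0
```

Call:
servo_tool:
  moves:
    - [0, 2000, 0, -200, 0]

```text
time_s: 12.6
tcp_pos: [0.8979, -0.52, 0.5595]
orientation: [[0.609, -0.5, 0.616], [-0.32, -0.865, -0.386], [0.726, 0.038, -0.687]]
ft_force: [-0.0, -0.5, -0.2]
width: 0.001
gripper_force: 0.0
```

Call:
servo_tool:
  moves:
    - [0, 2000, 0, -200, 0]

```text
time_s: 12.7
tcp_pos: [0.8973, -0.5184, 0.5789]
orientation: [[0.59, -0.501, 0.634], [-0.308, -0.865, -0.396], [0.746, 0.038, -0.664]]
ft_force: [-0.2, -0.2, -0.2]
width: 0.003
gripper_force: 0.0
```

Call:
servo_tool:
  moves:
    - [0, 2000, 0, -200, 0]

```text
time_s: 12.8
tcp_pos: [0.8961, -0.5163, 0.599]
orientation: [[0.57, -0.501, 0.651], [-0.296, -0.865, -0.406], [0.766, 0.039, -0.642]]
ft_force: [-0.3, 0.5, -0.5]
width: -0.002
gripper_force: 0.0
```

Call:
servo_tool:
  moves:
    - [0, 2000, 0, -200, 0]

```text
time_s: 12.9
tcp_pos: [0.8942, -0.5139, 0.6197]
orientation: [[0.551, -0.501, 0.668], [-0.284, -0.865, -0.415], [0.785, 0.039, -0.618]]
ft_force: [0.2, -0.2, 0.8]
width: -0.004
gripper_force: 0.0
```

Call:
servo_tool:
  moves:
    - [0, 2000, 0, -200, 0]

```text
time_s: 13.0
tcp_pos: [0.8916, -0.511, 0.6406]
orientation: [[0.531, -0.501, 0.684], [-0.271, -0.864, -0.423], [0.803, 0.039, -0.595]]
ft_force: [0.4, -0.3, -0.4]
width: 0.002
gripper_force: 0.0
```

Call:
servo_tool:
  moves:
    - [0, 2000, 0, -200, 0]

```text
time_s: 13.1
tcp_pos: [0.8884, -0.5078, 0.6619]
orientation: [[0.51, -0.501, 0.699], [-0.259, -0.864, -0.431], [0.82, 0.039, -0.571]]
ft_force: [-0.1, -0.6, 1.1]
width: -0.001
gripper_force: 0.0
```

Call:
servo_tool:
  moves:
    - [0, 2000, 0, -200, 0]

```text
time_s: 13.2
tcp_pos: [0.8845, -0.5042, 0.6833]
orientation: [[0.49, -0.502, 0.713], [-0.246, -0.864, -0.439], [0.836, 0.039, -0.547]]
ft_force: [0.3, -0.2, -0.1]
width: -0.0
gripper_force: 0.0
```

Call:
servo_tool:
  moves:
    - [0, 2000, 0, -200, 0]

```text
time_s: 13.3
tcp_pos: [0.8799, -0.5002, 0.705]
orientation: [[0.469, -0.502, 0.727], [-0.233, -0.864, -0.446], [0.852, 0.039, -0.522]]
ft_force: [0.0, 0.4, -0.8]
width: 0.001
gripper_force: 0.0
```

```bash
python3 s.py
```

```text
13.3 [ 0.8799 -0.5002  0.705 ] [-35.5915  39.0099  12.9558   3.7045  69.6145  83.933 ] 
 [[ 0.4688 -0.5017  0.727 ]
 [-0.2333 -0.8642 -0.4459]
 [ 0.8519  0.0394 -0.5221]] tilt 58.523506392524915 yaw -31.51933998860697 [ 0.0415  0.4404 -0.7612]
```

Call:
servo_tool:
  moves:
    - [0, 2000, 0, -100, 0]

```text
time_s: 13.4
tcp_pos: [0.8759, -0.4966, 0.726]
orientation: [[0.446, -0.502, 0.741], [-0.22, -0.864, -0.453], [0.867, 0.04, -0.496]]
ft_force: [-0.2, 0.3, -0.0]
width: 0.002
gripper_force: 0.0
```

Call:
servo_tool:
  moves:
    - [0, 2000, 0, -100, 0]

```text
time_s: 13.5
tcp_pos: [0.8715, -0.4928, 0.7458]
orientation: [[0.425, -0.502, 0.753], [-0.207, -0.864, -0.459], [0.881, 0.04, -0.471]]
ft_force: [-0.3, -0.7, 0.0]
width: -0.001
gripper_force: 0.0
```

Call:
servo_tool:
  moves:
    - [0, 2000, 0, -100, 0]

```text
time_s: 13.6
tcp_pos: [0.8663, -0.4886, 0.7659]
orientation: [[0.404, -0.502, 0.765], [-0.194, -0.864, -0.465], [0.894, 0.04, -0.446]]
ft_force: [-0.1, 0.3, -0.1]
width: -0.003
gripper_force: 0.0
```

Call:
servo_tool:
  moves:
    - [0, 2000, 0, -100, 0]

```text
time_s: 13.7
tcp_pos: [0.8604, -0.484, 0.7868]
orientation: [[0.382, -0.502, 0.776], [-0.18, -0.864, -0.47], [0.906, 0.04, -0.421]]
ft_force: [-0.5, 0.5, 0.3]
width: -0.0
gripper_force: 0.0
```

Call:
servo_tool:
  moves:
    - [0, 2000, 0, -100, 0]

```text
time_s: 13.8
tcp_pos: [0.8537, -0.4789, 0.8079]
orientation: [[0.36, -0.502, 0.786], [-0.167, -0.864, -0.476], [0.918, 0.04, -0.395]]
ft_force: [-0.1, -0.3, 0.2]
width: -0.005
gripper_force: 0.0
```

Call:
servo_tool:
  moves:
    - [0, 2000, 0, -100, 0]

```text
time_s: 13.9
tcp_pos: [0.8464, -0.4734, 0.8293]
orientation: [[0.337, -0.503, 0.796], [-0.153, -0.864, -0.48], [0.929, 0.04, -0.368]]
ft_force: [0.6, -0.1, -0.6]
width: 0.003
gripper_force: 0.0
```

Call:
servo_tool:
  moves:
    - [0, 2000, 0, -100, 0]

```text
time_s: 14.0
tcp_pos: [0.8384, -0.4675, 0.8506]
orientation: [[0.315, -0.503, 0.805], [-0.14, -0.864, -0.485], [0.939, 0.04, -0.342]]
ft_force: [0.1, 0.2, 1.1]
width: -0.004
gripper_force: 0.0
```

Call:
servo_tool:
  moves:
    - [0, 2000, 0, -100, 0]

```text
time_s: 14.1
tcp_pos: [0.8297, -0.4613, 0.8719]
orientation: [[0.292, -0.503, 0.814], [-0.126, -0.863, -0.488], [0.948, 0.04, -0.316]]
ft_force: [-0.5, -0.7, -0.6]
width: 0.001
gripper_force: 0.0
```

Call:
servo_tool:
  moves:
    - [0, 2000, 0, -100, 0]

```text
time_s: 14.2
tcp_pos: [0.8205, -0.4547, 0.8932]
orientation: [[0.269, -0.503, 0.821], [-0.113, -0.863, -0.492], [0.956, 0.04, -0.289]]
ft_force: [0.2, 0.3, -0.0]
width: -0.001
gripper_force: 0.0
```

Call:
servo_tool:
  moves:
    - [0, 2000, 0, -100, 0]

```text
time_s: 14.3
tcp_pos: [0.8106, -0.4478, 0.9142]
orientation: [[0.247, -0.503, 0.828], [-0.099, -0.863, -0.495], [0.964, 0.04, -0.263]]
ft_force: [0.2, 0.2, -0.4]
width: -0.001
gripper_force: 0.0
```

Call:
servo_tool:
  moves:
    - [0, 2000, 0, -100, 0]

```text
time_s: 14.4
tcp_pos: [0.8001, -0.4405, 0.9352]
orientation: [[0.224, -0.503, 0.835], [-0.085, -0.863, -0.498], [0.971, 0.04, -0.236]]
ft_force: [-0.3, -0.1, 0.7]
width: 0.001
gripper_force: 0.0
```

```bash
python3 s.py
```

```text
14.4 [ 0.8001 -0.4405  0.9352] [-36.0123  27.0702  12.9567   5.6459  63.8132  83.8965] 
 [[ 0.2241 -0.5032  0.8346]
 [-0.0854 -0.8632 -0.4975]
 [ 0.9708  0.0402 -0.2364]] tilt 76.32509112488859 yaw -30.799259072984768 [-0.2958 -0.0591  0.7145]
```

Call:
servo_tool:
  moves:
    - [0, -38, -4, -26, 0]
    - [0, -76, -8, -52, 0]
    - [0, -114, -12, -78, 0]
    - [0, -152, -16, -104, 0]
    - [0, -190, -19, -130, 0]
    - [0, -228, -23, -156, 0]
    - [0, -266, -27, -182, 0]
    - [0, -304, -30, -208, 0]

```text
time_s: 15.2
tcp_pos: [0.5745, -0.2857, 0.6889]
orientation: [[0.225, -0.503, 0.834], [-0.086, -0.863, -0.497], [0.971, 0.04, -0.237]]
ft_force: [0.4, 0.7, 0.8]
width: 0.001
gripper_force: 0.0
```

```bash
python3 s.py
```

```text
15.2 [ 0.5745 -0.2857  0.6889] [-37.3088 -23.224   95.4431  11.9462  32.1321  75.9175] 
 [[ 0.2245 -0.5032  0.8345]
 [-0.0856 -0.8632 -0.4975]
 [ 0.9707  0.0403 -0.2369]] tilt 76.2965293208476 yaw -30.80201707429596 [0.3863 0.6733 0.7728]
```

Call:
servo_tool:
  moves:
    - [0, -36, -11, -22, 0]
    - [0, -72, -21, -44, 0]
    - [0, -108, -32, -66, 0]
    - [0, -144, -42, -89, 0]
    - [0, -180, -53, -111, 0]
    - [0, -216, -64, -133, 0]
    - [0, -252, -74, -155, 0]
    - [0, -287, -85, -177, 0]

```text
time_s: 16.0
tcp_pos: [0.4389, -0.1152, 0.4668]
orientation: [[0.24, -0.513, 0.824], [-0.096, -0.857, -0.506], [0.966, 0.042, -0.255]]
ft_force: [0.3, 0.5, -0.2]
width: 0.002
gripper_force: 0.0
```

```bash
python3 s.py
```

```text
16.0 [ 0.4389 -0.1152  0.4668] [-13.8458 -49.258  132.2537 -38.8826  27.9596 127.6066] 
 [[ 0.2395 -0.5135  0.824 ]
 [-0.0959 -0.8571 -0.5062]
 [ 0.9661  0.0422 -0.2545]] tilt 75.2540734139346 yaw -31.563860397564785 [ 0.3329  0.5135 -0.1658]
```

```bash
cat > kin.py <<'E'
import numpy as np
from scipy.optimize import least_squares
from scipy.spatial.transform import Rotation as Ro
LO=np.array([-156.59,-49.26,12.9,-63.56,4.71,-161.64]);HI=np.array([156.59,127.26,141.05,243.56,150.69,161.64])
def fk(q,P):
    a1,h,L1,e,L2,Lt=P; Z=lambda t:Ro.from_euler('z',t,degrees=True); Y=lambda t:Ro.from_euler('y',t,degrees=True)
    R=Z(q[0]); p=R.apply([a1,0,h]); R=R*Y(q[1]); p=p+R.apply([0,0,L1]); R=R*Y(q[2]); p=p+R.apply([e,0,L2])
    R=R*Z(S4*q[3])*Y(q[4])*Z(S6*q[5]+O6); return p+R.apply([0,0,Lt]),R.as_matrix()
S4,S6,O6=1,1,90
D=[([-76.69,11.837,88.321,0,79.842,-8.623],[.215,-.533,.231]),([-44.1654,-1.5254,102.8224,-.0306,78.6836,88.3085],[.3895,-.2584,.2314]),
([-68.229,6.085,43.584,.005,130.324,64.441],[.262,-.423,.671]),([-69.505,14.384,12.947,.327,150.616,63.445],[.235,-.379,.808]),
([-38.5432,55.3276,12.9006,-.6795,107.469,80.8833],[.7529,-.4942,.3244]),([-36.8124,62.6194,12.9594,-.3878,95.8743,82.7272],[.8176,-.5069,.2128]),
([-35.9469,53.0949,12.9783,1.3715,83.4295,83.6198],[.88,-.5223,.4003]),([-36.0123,27.0702,12.9567,5.6459,63.8132,83.8965],[.8001,-.4405,.9352]),
([-37.3088,-23.224,95.4431,11.9462,32.1321,75.9175],[.5745,-.2857,.6889]),([-13.8458,-49.258,132.2537,-38.8826,27.9596,127.6066],[.4389,-.1152,.4668])]
P=least_squares(lambda P:np.concatenate([fk(q,P)[0]-p for q,p in D]),[0,.3,.4,0,.4,.2]).x
def ik(p,R,q0,ws=1):
    f=lambda q:np.r_[(fk(q,P)[0]-p)*10,Ro.from_matrix(fk(q,P)[1]@R.T).as_rotvec()*ws*3]
    r=least_squares(f,np.clip(q0,LO+.01,HI-.01),bounds=(LO,HI)); return r.x,np.linalg.norm(r.fun)
E
python3 - <<'E'
import numpy as np; from kin import *; import kin
np.set_printoptions(precision=3,suppress=True)
print(P,[np.round(1000*np.linalg.norm(fk(q,P)[0]-p),1) for q,p in D])
for S in(1,-1):
  for o in(0,90,180,-90):
    kin.S6,kin.O6=S,o; R=fk(D[-1][0],P)[1]; print(S,o,R.tolist()) if abs(R[0,0]-.2395)<.1 else 0
# feasible tool headings at lip
kin.S6,kin.O6=1,90
rng=np.random.default_rng(0)
for tgt in([.57,-.05,.12],[.57,-.05,.26]):
  for tilt in(45,60,76,85):
    out=[]
    for yaw in range(-50,51,10):
      best=(9,None)
      z=Ro.from_euler('zy',[yaw,180-tilt],degrees=True).apply([0,0,1])
      for k in range(12):
        f=lambda q:np.r_[(fk(q,P)[0]-tgt)*10,(fk(q,P)[1][:,2]-z)*3]
        r=least_squares(f,rng.uniform(LO,HI)*[.2,1,1,1,1,.1],bounds=(LO,HI)); c=np.linalg.norm(r.fun)
        if c<best[0]: best=(c,r.x)
      out.append((yaw,"ok" if best[0]<1e-3 else round(best[0],2), best[1][3:5].round().tolist() if best[0]<1e-3 else 0))
    print(tgt,tilt,out)
E
```

```text
[0.001 0.282 0.454 0.095 0.5   0.313] [np.float64(86.5), np.float64(86.2), np.float64(86.4), np.float64(86.6), np.float64(86.1), np.float64(86.2), np.float64(86.3), np.float64(86.5), np.float64(86.5), np.float64(85.4)]
1 90 [[0.23953682460100947, -0.5134739696295935, 0.8239942913472719], [-0.09588638643163469, -0.8570646420908559, -0.5062074675217233], [0.9661407302029806, 0.04224549432188676, -0.25453370631873307]]
[0.57, -0.05, 0.12] 45 [(-50, 'ok', [47.0, 8.0]), (-40, 'ok', [47.0, 8.0]), (-30, 'ok', [47.0, 8.0]), (-20, 'ok', [47.0, 8.0]), (-10, 'ok', [47.0, 8.0]), (0, 'ok', [47.0, 8.0]), (10, 'ok', [47.0, 8.0]), (20, 'ok', [47.0, 8.0]), (30, 'ok', [47.0, 8.0]), (40, 'ok', [47.0, 8.0]), (50, 'ok', [47.0, 8.0])]
[0.57, -0.05, 0.12] 60 [(-50, 'ok', [159.0, 23.0]), (-40, 'ok', [159.0, 23.0]), (-30, 'ok', [159.0, 23.0]), (-20, 'ok', [159.0, 23.0]), (-10, 'ok', [159.0, 23.0]), (0, 'ok', [159.0, 23.0]), (10, 'ok', [159.0, 23.0]), (20, 'ok', [159.0, 23.0]), (30, 'ok', [159.0, 23.0]), (40, 'ok', [159.0, 23.0]), (50, 'ok', [159.0, 23.0])]
[0.57, -0.05, 0.12] 76 [(-50, 'ok', [167.0, 56.0]), 
[... 1164 characters left out ...]
 (40, 'ok', [65.0, 9.0]), (50, 'ok', [65.0, 9.0])]
[0.57, -0.05, 0.26] 76 [(-50, 'ok', [158.0, 28.0]), (-40, 'ok', [158.0, 28.0]), (-30, 'ok', [158.0, 28.0]), (-20, 'ok', [158.0, 28.0]), (-10, 'ok', [158.0, 28.0]), (0, 'ok', [158.0, 28.0]), (10, 'ok', [158.0, 28.0]), (20, 'ok', [158.0, 28.0]), (30, 'ok', [158.0, 28.0]), (40, 'ok', [158.0, 28.0]), (50, 'ok', [158.0, 28.0])]
[0.57, -0.05, 0.26] 85 [(-50, 'ok', [165.0, 47.0]), (-40, 'ok', [165.0, 47.0]), (-30, 'ok', [165.0, 47.0]), (-20, 'ok', [165.0, 47.0]), (-10, 'ok', [165.0, 47.0]), (0, 'ok', [165.0, 47.0]), (10, 'ok', [165.0, 47.0]), (20, 'ok', [165.0, 47.0]), (30, 'ok', [165.0, 47.0]), (40, 'ok', [165.0, 47.0]), (50, 'ok', [165.0, 47.0])]
```

```bash
sed -i 's/a1,h,L1,e,L2,Lt=P/a1,h,L1,e,L2,Lt,dy=P/; s/\[a1,0,h\]/[a1,dy,h]/; s/\[0,.3,.4,0,.4,.2\]/[0,.3,.4,0,.4,.2,.05]/' kin.py
cat > feas.py <<'E'
from kin import *
np.set_printoptions(precision=4,suppress=True)
print(P,[round(1000*np.linalg.norm(fk(q,P)[0]-p),1) for q,p in D])
rng=np.random.default_rng(0)
for tilt in(30,45,60,76):
  for yaw in(-45,-30,-15,0,15,30,45):
    z=Ro.from_euler('ZY',[yaw,180-tilt],degrees=True).apply([0,0,1]); row=[]
    for tgt in([.57,-.03,.11],[.57,-.03,.25]):
      sols=[]
      for k in range(15):
        f=lambda q:np.r_[(fk(q,P)[0]-tgt)*10,(fk(q,P)[1][:,2]-z)*3]
        q0=rng.uniform(LO,HI); q0[0]*=.2
        r=least_squares(f,q0,bounds=(LO,HI))
        if r.cost<1e-6: sols.append(tuple(r.x[:5].round().astype(int)))
      row.append(sorted(set(sols),key=lambda s:s[3])[:3])
    print(tilt,yaw,row)
E
python3 feas.py | sed 's/np.int64(\([-0-9]*\))/\1/g'
```

```text
[-0.0001  0.2828  0.455   0.0942  0.4996  0.3161  0.0863] [np.float64(0.4), np.float64(0.1), np.float64(0.3), np.float64(0.4), np.float64(0.2), np.float64(0.1), np.float64(0.1), np.float64(0.1), np.float64(0.1), np.float64(0.1)]
30 -45 [[(-1, 11, 111, -33, 40)], [(-1, 0, 105, -25, 56)]]
30 -30 [[(-5, 7, 115, -24, 32)], [(-5, -4, 108, -16, 49)]]
30 -15 [[(-10, 5, 118, -5, 27)], [(-10, -7, 111, -3, 46)]]
30 0 [[(-16, 5, 118, 17, 29)], [(-16, -7, 111, 11, 48)]]
30 15 [[(-21, 6, 117, 30, 36)], [(-21, -6, 110, 22, 53)]]
30 30 [[(-25, 9, 114, 36, 45)], [(-25, -3, 107, 28, 61)]]
30 45 [[(-28, 12, 110, 36, 54)], [(-28, 1, 103, 31, 69)]]
45 -45 [[], [(6, -1, 112, -47, 48)]]
45 -30 [[], [(-1, -8, 118, -37, 35)]]
45 -15 [[(-10, 4, 127, -49, 5)], [(-10, -12, 121, -9, 26)]]
45 0 [[(-19, 3, 128, 71, 14)], [(-19, -13, 122, 27, 31)]]
45 15 [[(-28, 5, 126, 69, 31)], [(-28, -11, 120, 44, 43)]]
45 30 [[(-33, 10, 121, 63, 45)], [(-33, -5, 116, 49, 57)]]
45 45 [[(-36, 15, 114, 56, 57)], [(-36, 1, 109, 48, 69)]]
60 -45 [[], []]
60 -30 [[(4, 14, 129, 240, 33)], []]
60 -15 [[(-9, 11, 134, 193, 25)], []]
60 0 [[(-23, 10, 135, 138, 30)], [(-23, -14, 132, 78, 20)]]
60 15 [[(-34, 12, 132, 105, 42)], [(-34, -11, 129, 76, 42)]]
60 30 [[(-40, 16, 126, 85, 55)], [(-40, -3, 123, 71, 60)]]
60 45 [[(-42, 22, 117, 71, 66)], [(-42, 5, 114, 64, 73)]]
76 -45 [[], []]
76 -30 [[(7, 28, 130, 223, 59)], [(7, 2, 131, 239, 43)]]
76 -15 [[(-8, 26, 136, 188, 58)], [(-8, -5, 138, 194, 30)]]
76 0 [[(-26, 26, 138, 152, 61)], [(-26, -7, 139, 135, 36)]]
76 15 [[(-39, 27, 134, 120, 65)], [(-39, -2, 135, 105, 54)]]
76 30 [[(-45, 29, 126, 98, 71)], [(-45, 5, 127, 90, 70)]]
76 45 [[(-47, 33, 116, 81, 79)], [(-47, 14, 117, 78, 82)]]
```

```bash
cat > sim.py <<'E'
from kin import *
np.set_printoptions(precision=1,suppress=True)
from bench import sensors
def track(q,wps,R,verb=True,n=15,w=1.0):
    p=fk(q,P)[0]
    for wp in wps:
        for t in np.linspace(0,1,n+1)[1:]:
            q,c=ik(p+(np.array(wp)-p)*t,R,q,w)
            if c>.02 and verb: print("   bad",t.round(2),round(c,3),q)
        p=np.array(wp)
        if verb: print(wp,round(c,4),q)
    return q,c
E
python3 - <<'E'
from sim import *
s=sensors.get_state(); q0=np.array(s["joint_pos"]); R=np.array(s["orientation"])
for via in([[.35,-.4,.6],[.35,-.5,.45],[.35,-.5,.2]],[[.5,-.3,.65],[.4,-.5,.5],[.3,-.5,.25]]):
    print("via",via); q,c=track(q0,via,R)
    track(q,[[.42,-.2,.15],[.46,-.05,.10],[.57,-.11,.10],[.57,-.11,.27]],R)
E
```

```text
via [[0.35, -0.4, 0.6], [0.35, -0.5, 0.45], [0.35, -0.5, 0.2]]
   bad 0.07 0.081 [-18.2 -49.3 131.2 -31.6  27.  119.7]
   bad 0.13 0.151 [-23.3 -49.3 130.  -21.9  26.4 109.5]
   bad 0.2 0.206 [-29.2 -49.3 128.8  -9.5  26.4  96.6]
   bad 0.27 0.244 [-36.1 -49.3 127.5   5.4  27.8  81.5]
   bad 0.33 0.258 [-44.  -49.3 126.3  20.9  31.1  65.9]
   bad 0.4 0.244 [-52.7 -49.3 125.2  34.4  36.4  52.5]
   bad 0.47 0.202 [-60.9 -49.3 124.3  44.4  42.5  42.8]
   bad 0.53 0.135 [-68.  -49.3 123.6  51.   47.9  36.6]
   bad 0.6 0.049 [-73.7 -49.3 123.   55.4  52.3  32.6]
[0.35, -0.4, 0.6] 0.0 [-89.2 -35.8 111.9  65.6  63.8  21.5]
[0.35, -0.5, 0.45] 0.0 [-89.4 -16.8 117.8  79.5  56.4  -6.1]
[0.35, -0.5, 0.2] 0.0 [-89.4  12.4 128.3 106.2  58.5 -53.6]
   bad 0.4 0.047 [-82.1   7.  141.  116.9  57.3 -63.1]
   bad 0.47 0.178 [-80.2   7.7 141.  117.8  57.  -63.7]
   bad 0.53 0.305 [-77.9   8.5 141.  119.4  56.6 -64.5]
   bad 0.6 0.426 [-75.1   9.4 141.  121.7  56.1 -65.7]
   bad 0.67 0.541 [-71.6  10.5 141.  125.4  55.4 -67.6]
   bad 0.73 0.648 [-66.8  12.  141.  131.4  54.4 -70.7]
   bad 0.8 0.739 [-58
[... 2760 characters left out ...]
.2]
   bad 0.53 0.43 [  -3.3   26.5  141.   215.7   66.7 -101.1]
   bad 0.6 0.379 [  -1.5   26.8  141.   217.    66.9 -101.1]
   bad 0.67 0.327 [   0.2   27.   141.   218.1   67.  -101. ]
   bad 0.73 0.273 [   1.9   27.1  141.   219.2   67.1 -101. ]
   bad 0.8 0.218 [   3.4   27.3  141.   220.1   67.1 -100.9]
   bad 0.87 0.162 [   4.9   27.4  141.   220.9   67.  -100.8]
   bad 0.93 0.104 [   6.3   27.4  141.   221.7   66.9 -100.7]
   bad 1.0 0.045 [   7.6   27.5  141.   222.3   66.8 -100.6]
[0.46, -0.05, 0.1] 0.0454 [   7.6   27.5  141.   222.3   66.8 -100.6]
[0.57, -0.11, 0.1] 0.0 [  -6.8   28.7  131.2  208.8   57.3 -102.4]
[0.57, -0.11, 0.27] 0.0 [  -6.8   -3.6  132.4  229.    32.4 -130. ]
```

```bash
cat >> sim.py <<'E'
def info(q):
    p,R=fk(q,P); return np.r_[p*1000, np.degrees(np.arccos(-R[2,2])), np.degrees(np.arctan2(R[1,2],R[0,2]))]
def push(q,d,n,w=2.0,QM=.7*np.array([159.86,159.86,180,180,180,180])*.1):
    "n single-row calls, each 50 mm along world d"
    d=np.array(d,float); d=d/np.linalg.norm(d)*.05
    for i in range(n):
        p,R=fk(q,P); qn,_=ik(p+d,R,q,w); dq=qn-q; q=q+dq/max(1,np.max(abs(dq)/QM))
    return q
E
python3 - <<'E'
from sim import *
# calibrate w on the recorded single-row pushes
q=np.array(D[7][0]); 
s=sensors.get_state(); q0=np.array(s["joint_pos"])
qa=np.array([-35.5915,39.0099,12.9558,3.7045,69.6145,83.933])
for w in(1,2,3):
    q=qa
    for i in range(11):
        R=fk(q,P)[1]; q=push(q,R@[2,0,-.1],1,w)
    print("w",w,info(q),"expect 800 -440 935 76.3 -30.8")
R0=fk(q0,P)[1]
for name,d in dict(left=[0,1,0],leftout=[1,1,0],leftdown=[0,1,-1],leftback=[-1,1,0],leftup=[0,1,1]).items():
    q=q0
    for k in range(4):
        q=push(q,d,5); print(name,5*(k+1),info(q),q)
E
```

```text
w 1 [ 803.2 -437.2 1060.9   98.6  -30. ] expect 800 -440 935 76.3 -30.8
w 2 [ 801.6 -441.2  937.9   76.9  -30.8] expect 800 -440 935 76.3 -30.8
w 3 [ 796.4 -440.3  884.1   68.2  -31.1] expect 800 -440 935 76.3 -30.8
left 5 [436.2  60.  483.4  68.8 -28.2] [ 29.5 -33.7 120.2 -63.6  61.7 161.6]
left 10 [453.4 250.8 547.4  63.4 -25.2] [ 50.1 -12.1  95.8 -61.5  79.9 161.6]
left 15 [464.  493.2 571.1  61.9 -25. ] [ 63.2  16.9  62.1 -62.   93.6 161.5]
left 20 [462.7 713.2 553.3  60.1 -22.5] [ 69.8  50.5  12.9 -63.6 104.7 150.7]
leftout 5 [579.7   9.9 489.3  70.1 -29.4] [ 11.9 -19.1 111.6 -63.6  43.9 160.2]
leftout 10 [758.  175.6 509.9  67.6 -28.5] [ 23.8  11.   79.5 -62.8  55.2 161.6]
leftout 15 [932.9 350.2 510.1  67.6 -28.5] [ 30.   45.1  31.2 -58.4  67.7 151. ]
leftout 20 [993.7 435.9 465.3  70.9 -22.2] [ 31.9  59.9  12.9 -58.1  64.4 148.9]
leftdown 5 [408.6 -22.3 348.7  69.3 -27.3] [  9.9 -45.7 141.  -63.6  39.2 161.2]
leftdown 10 [400.8  46.4 282.7  60.2 -20.4] [ 19.3 -39.  141.  -58.   40.8 161.6]
leftdown 15 [399.6 107.8 207.3  51.3 -12.1] [ 22.6 -28.7 141.  -53.   33.8 161.6]
leftdown 20 [405.8 178.6 132.7  42.3  -2.5] [ 25.5 -13.3 137.5 -48.7  24.9 161.6]
leftback 5 [335.1  18.5 472.4  68.9 -30.2] [ 36.5 -49.3 127.9 -63.6  73.1 157.7]
leftback 10 [238.1  89.3 521.2  61.4 -26. ] [ 68.9 -43.3 116.  -63.6 102.4 161.6]
leftback 15 [162.1 191.5 606.8  57.7 -25.1] [ 88.8 -25.9  95.7 -63.6 120.3 161.6]
leftback 20 [ 37.4 360.4 666.9  55.6 -26.1] [102.8   1.3  65.8 -63.6 134.2 161.6]
leftup 5 [442.4  47.3 645.2  73.9 -30.6] [ 29.5 -32.9 104.5 -63.6  68.4 149.9]
leftup 10 [466.3 191.3 828.2  69.7 -27.3] [ 45.3 -11.2  66.3 -63.6  88.2 140.3]
leftup 15 [501.3 318.4 972.6  66.8 -21.5] [ 51.2  17.9  12.9 -63.6 101.5 120.8]
leftup 20 [490.5 390.8 991.7  72.2 -12.8] [ 56.7  18.9  12.9 -63.6  94.8 123.7]
```

```bash
cat > look.py <<'E'
from sim import *
from h import cam,proj,viewer
s=sensors.get_state(); q0=np.array(s["joint_pos"]); p0,R0=fk(q0,P)
g=np.array([.583,.166,.26]); l=np.array([.565,0,.15]); print(viewer.calibration("wrist")["fovy"])
best=[]
for roll in(0,-20,-40,40,80,120):
  R=R0@Ro.from_euler('z',roll,degrees=True).as_matrix()
  for x in(.3,.4,.5):
    for y in(-.1,0,.1,.2,.3):
      for z in(.45,.55,.65,.75,.85,.95):
        C=cam("wrist",dict(tcp_pos=[x,y,z],orientation=R)); inv=np.linalg.inv(C[2]); c=inv[:3,:3]@g+inv[:3,3]
        if c[2]<.1 or abs(c[0]/c[2])>1.2 or abs(c[1]/c[2])>1.2: continue
        u=proj(C,g)[0]; v=proj(C,l)[0]
        if not(15<u[0]<545 and 15<u[1]<405): continue
        q,cst=ik(np.array([x,y,z]),R,q0)
        if cst<.05: best.append((roll,x,y,z,round(cst,3),u.round(),v.round(),q[3].round(),q[5].round()))
for b in best: print(*b)
E
python3 look.py
```

```text
58.5536998173929
```

Run:
```python
from h import *
np.set_printoptions(precision=1,suppress=True)
ims=[snap("scene")[0].astype(float) for _ in range(4)]; im=np.mean(ims,0)
S=cam("scene");C=cam("side")
for z in(.22,.26,.30): print(z,atz(ray(C,(269.9,293.8)),z),proj(S,atz(ray(C,(269.9,293.8)),z)))
for z in(.13,.15,.17): print("lip",z,proj(S,[[.546,-.134,z],[.594,.131,z]]).ravel())
for l in("clip_green_point","clip_red_point","lip_strip","lip_middle"):
    print(l,[(np.round(m["at"],1),round(m["p"],2)) for m in nets.mark_of("scene",l)])
x0,y0=150,140; c=im[y0:y0+90,x0:x0+250]; c=np.clip((c-c.min())*1.5,0,255).astype(np.uint8)
cv2.imwrite("pics/sc.png",cv2.resize(c,None,fx=3.2,fy=3.2,interpolation=cv2.INTER_CUBIC)[:,:,::-1])
```

```text
0.22 [0.6 0.2 0.2] [[349.8 173.5]]
0.26 [0.6 0.2 0.3] [[354.6 164.5]]
0.3 [0.6 0.2 0.3] [[359.7 154.8]]
lip 0.13 [206.9 210.1 331.5 197.7]
lip 0.15 [205.6 207.2 332.3 194.5]
lip 0.17 [204.3 204.1 333.2 191.2]
clip_green_point []
clip_red_point [(array([278.2, 289.8]), 0.72)]
lip_strip []
lip_middle []
```

View pics/sc.png

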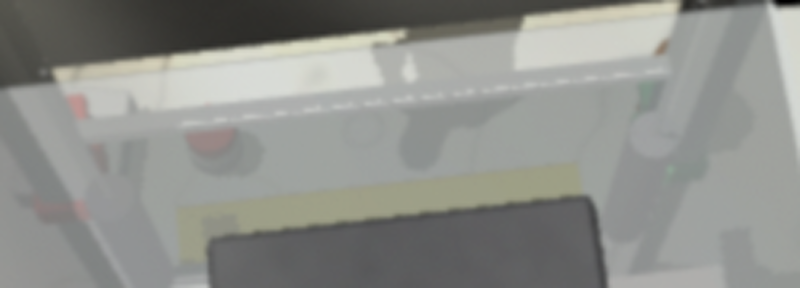

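Scene crop: the green pointer shows only faintly at about (352,168), which puts it near z ≈ 0.25. That is too coarse, so I'll plan a wrist-camera look at the green clip.

```bash
cat > plan.py <<'E'
from sim import *
from h import cam,proj
s=sensors.get_state(); q0=np.array(s["joint_pos"])
g=np.array([.583,.166,.26]); res=[]
for roll in(0,-40,-70):
  qr=q0.copy(); qr[5]+=roll
  for d in([0,1,0],[0,1,.5],[0,1,1],[-.5,1,0],[-1,1,0],[.3,1,.3],[-.5,1,.7],[-.3,1,.3]):
    q=qr
    for k in range(1,14):
        q=push(q,d,1); p,R=fk(q,P); C=cam("wrist",dict(tcp_pos=p,orientation=R)); inv=np.linalg.inv(C[2]); c=inv[:3,:3]@g+inv[:3,3]
        if c[2]>.1 and abs(c[:2]/c[2]).max()<1.2:
            u=proj(C,g)[0]
            if 25<u[0]<535 and 15<u[1]<405: res.append((roll,d,k,info(q),u,c[2].round(2),q)); break
res.sort(key=lambda r:-r[3][3])
for r in res[:12]: print(*r)
E
python3 plan.py
```

```text
0 [-0.5, 1, 0.7] 4 [382.1   6.4 561.9  73.8 -30.7] [ 61.6 394.5] 0.41 [ 27.8 -45.3 119.3 -63.6  66.1 151. ]
0 [-0.3, 1, 0.3] 3 [408.6 -11.9 499.5  73.6 -30.8] [ 25.9 391.9] 0.35 [ 19.4 -44.8 126.  -63.2  55.6 154.2]
0 [-0.5, 1, 0] 4 [371.9   5.8 471.9  71.6 -29.5] [ 40.  330.4] 0.37 [ 27.1 -48.3 129.2 -63.6  62.2 156.4]
-40 [0, 1, 1] 9 [461.2 160.2 796.4  70.7 -28.1] [ 38.5 367.2] 0.53 [ 42.8 -16.   74.6 -63.6  84.7 102.5]
0 [0, 1, 0] 4 [436.5  21.2 478.   70.7 -29.3] [ 65.8 376.2] 0.34 [ 22.6 -37.6 123.8 -63.6  56.  159.2]
0 [0, 1, 0.5] 7 [451.1 136.8 628.9  69.2 -28.1] [204.9 396.8] 0.48 [ 40.5 -23.6  98.3 -63.6  76.4 155.8]
-40 [0, 1, 0.5] 7 [451.1 136.8 628.9  69.2 -28.1] [ 54.6 308.2] 0.43 [ 40.5 -23.6  98.3 -63.6  76.4 115.8]
0 [-1, 1, 0] 5 [336.6  17.3 476.   69.1 -30.2] [ 48.8 296.2] 0.4 [ 36.  -49.3 127.6 -63.6  72.8 157.3]
-40 [0.3, 1, 0.3] 7 [528.6 145.9 577.2  68.9 -28.5] [ 63.1 360.1] 0.36 [ 34.1 -15.7  98.4 -63.6  67.7 120.4]
-40 [-0.3, 1, 0.3] 6 [381.8  82.5 555.4  68.7 -27.7] [ 35.8 215.8] 0.41 [ 41.  -36.8 113.5 -63.6  75.7 117.6]
-40 [-0.5, 1, 0.7] 8 [349.2  99.3 676.   67.8 -26.4] [ 44.9 243.6] 0.51 [ 48.6 -34.7  98.2 -63.6  87.4 108.7]
-70 [0.3, 1, 0.3] 9 [558.3 234.6 608.   67.8 -28.1] [ 26.6 308. ] 0.38 [ 40.7  -4.7  85.  -63.6  74.6  90.9]
```

Call:
servo_tool:
  moves:
    - [0, -10, -27, -41, 0]
    - [0, -19, -54, -82, 0]
    - [0, -29, -81, -123, 0]
    - [0, -38, -108, -164, 0]
    - [0, -48, -135, -206, 0]
    - [0, -58, -162, -247, 0]
    - [0, -58, -162, -247, 0]

```text
time_s: 17.1
tcp_pos: [0.3616, 0.0433, 0.4778]
orientation: [[0.322, -0.474, 0.82], [-0.172, -0.881, -0.442], [0.931, 0.001, -0.365]]
ft_force: [-0.1, 0.3, -0.0]
width: -0.003
gripper_force: 0.0
```

```bash
cat > meas.py <<'E'
import sys
from h import *
np.set_printoptions(precision=4,suppress=True)
im,C=snap("wrist",sys.argv[1]); print(proj(C,[[.583,.166,.26],[.565,0,.15],[.5218,-.2134,.26]]).ravel())
for l in("clip_green_point","clip_red_point","lip_middle","lip_root","lip_strip"):
    for m in nets.mark_of("wrist",l)[:2]: print(l,np.round(m["at"],1),round(m["p"],2))
import subprocess; exec(open("s.py").read())
E
python3 meas.py w2.png
```

```text
[ 89.1654 305.3801 237.5763 315.3121 389.2582 228.5792]
clip_green_point [ 80.9 297.3] 0.67
clip_green_point [367.7 202. ] 0.26
clip_red_point [370.2 198.6] 0.9
lip_middle [242.  327.9] 0.73
lip_root [236.8 296.1] 0.76
lip_strip [240.7 310.9] 0.89
17.4 [0.3618 0.0418 0.476 ] [ 36.1893 -44.1623 125.5054 -63.4626  70.2523 161.5631] 
 [[ 0.3224 -0.4766  0.8178]
 [-0.1708 -0.8791 -0.445 ]
 [ 0.9311  0.0037 -0.3649]] tilt 68.60109971565248 yaw -28.54975477005289 [ 0.1867 -1.0169  0.4762]
```

View pics/w2.png

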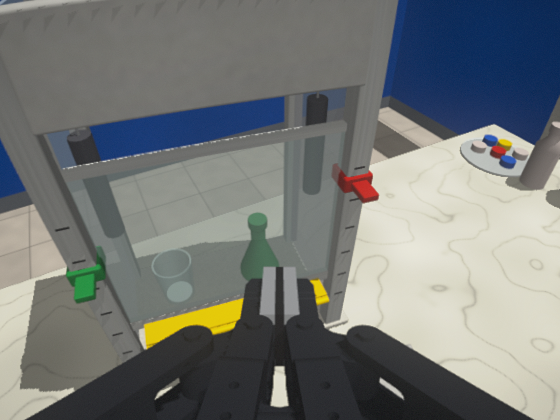

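View: green pointer tip at (83,296), red pointer tip at (370,199), lip middle at about (242,328) and yellow strip from (147,330) to (327,290). The networks agree with the picture, so I triangulate with the side camera.

```bash
cat > g.py <<'E'
from h import *
np.set_printoptions(precision=4,suppress=True)
W=cam("wrist",dict(tcp_pos=[.3616,.0425,.477],orientation=[[.3224,-.476,.8185],[-.1715,-.88,-.4435],[.931,.0025,-.365]]));S=cam("side")
T={}
for n,w,s in(("green",(82,296.5),(269.9,293.8)),("red",(370,199),(323.4,129.6)),("mid",(242,327.9),(296.7,226.9)),("strip",(240.7,310.9),(284,226.9)),("root",(236.8,296.1),(270.2,222.4))):
    T[n],r=tri([ray(W,w),ray(S,s)]); print(n,T[n],r)
y=T["green"][:2]-T["red"][:2]; print("hood yaw from clips",np.arctan2(-y[0],y[1]), "dist",np.linalg.norm(y), "from root-mid", T["root"]-T["mid"])
E
python3 g.py
```

```text
green [0.5831 0.1691 0.2754] [2.5, 2.5]
red [ 0.5261 -0.1738  0.3239] [1.4, 1.4]
mid [ 0.548  -0.005   0.1438] [5.4, 5.4]
strip [ 0.5788 -0.0102  0.1338] [1.5, 1.5]
root [ 0.6137 -0.0187  0.1231] [1.1, 1.1]
hood yaw from clips -0.16479902549562278 dist 0.3476002972761883 from root-mid [ 0.0658 -0.0137 -0.0206]
```

```bash
cat > fit.py <<'E'
from h import *
from scipy.optimize import least_squares
np.set_printoptions(precision=4,suppress=True)
S=cam("side")
V=[(S,dict(green=(269.9,293.8),red=(323.4,129.6),mid=(296.7,226.9),strip=(284,226.9),root=(270.2,222.4)))]
W1=cam("wrist",dict(tcp_pos=[.3616,.0425,.477],orientation=[[.3224,-.476,.8185],[-.1715,-.88,-.4435],[.931,.0025,-.365]]))
V.append((W1,dict(green=(82,296.5),red=(371,197),mid=(242,327.9),strip=(240.7,310.9),root=(236.8,296.1))))
def pts(h):
    x,y,a,s,g,r=h; c,d=np.cos(a),np.sin(a); z=.13+s
    f=lambda u,v,w:np.array([x+c*u-d*v,y+d*u+c*v,w])
    return dict(green=f(-.18,.17,g),red=f(-.18,-.17,r),mid=f(-.18,0,z),strip=f(-.157,0,z+.007),root=f(-.13,0,z))
def res(h):
    p=pts(h[:6]); o=[]
    for i,(C,m) in enumerate(V):
        for k,u in m.items(): o+=list(proj(C,p[k])[0]-u-(0 if len(h)<7 else np.array(h[6+2*i:8+2*i])))
    for b in h[6:]: o.append(b/2)
    return np.array(o)
if __name__=="__main__":
    for h0 in([.74,-.03,-.18,.02,.26,.26],[.74,-.03,-.18,.02,.26,.26]+[0]*2*len(V)):
        r=least_squares(res,h0,loss="soft_l1",f_scale=2); print(r.x); n=0
        for C,m in V:
            for k in m: print(k,res(r.x)[n:n+2].round(1),end=" "); n+=2
            print()
        print(pts(r.x[:6]))
E
python3 fit.py
```

```text
[ 0.7304 -0.0335 -0.1685  0.0066  0.2783  0.329 ]
green [ 1.  -3.7] red [0.6 0.8] mid [-2.3  3.4] strip [ 1.3 -0.4] root [4.3 1.4] 
green [ 1.8 -0.6] red [-0.1 -0.2] mid [ 0.8 -1.9] strip [-2.2 -0.7] root [-2.4  2.4] 
{'green': array([0.5815, 0.1643, 0.2783]), 'red': array([ 0.5245, -0.1709,  0.329 ]), 'mid': array([ 0.553 , -0.0033,  0.1366]), 'strip': array([ 0.5756, -0.0072,  0.1436]), 'root': array([ 0.6023, -0.0117,  0.1366])}
[ 0.7295 -0.0301 -0.1665  0.0121  0.2822  0.3315  1.1687  1.1564 -2.3978
 -0.8929]
green [ 0.2 -3.5] red [-0.3  0.3] mid [-3.2  2.9] strip [ 0.4 -0.9] root [3.3 0.9] 
green [0.2 0.1] red [1. 0.] mid [ 1.3 -1.7] strip [-1.8 -0.6] root [-1.9  2.4] 
{'green': array([0.5801, 0.1674, 0.2822]), 'red': array([ 0.5238, -0.1679,  0.3315]), 'mid': array([ 0.552 , -0.0003,  0.1421]), 'strip': array([ 0.5746, -0.0041,  0.1491]), 'root': array([ 0.6013, -0.0085,  0.1421])}
```

```bash
cat > p2.py <<'E'
from sim import *
s=sensors.get_state(); q0=np.array(s["joint_pos"]); p0,R0=fk(q0,P); print(p0)
q,c=track(q0,[[.40,-.05,.60],[.5,-.3,.65],[.4,-.5,.5]],R0)
for w in([[.45,-.45,.2],[.50,-.28,.14],[.54,-.15,.085],[.57,-.11,.085],[.57,-.11,.25]],):
    track(q,w,R0)
# retilted option
qa=q
for i in range(6): qa=push(qa,fk(qa,P)[1]@[1,0,-.1],1)
print("x",info(qa),qa)
E
python3 p2.py
```

```text
[0.4 0.  0.5]
[0.4, -0.05, 0.6] 0.0057 [  1.9 -49.3 113.1 -34.8  56.1 123.1]
[0.5, -0.3, 0.65] 0.0 [-50.8 -29.6  99.1  28.7  47.2  60.9]
[0.4, -0.5, 0.5] 0.0 [-81.4 -15.4 106.8  64.7  55.2  13.7]
[0.45, -0.45, 0.2] 0.0 [-72.    8.1 126.5 108.6  42.5 -43.8]
[0.5, -0.28, 0.14] 0.0 [-48.   10.6 137.8 150.8  39.5 -74.3]
[0.54, -0.15, 0.085] 0.0 [-19.7  23.2 136.  191.   48.2 -94.4]
[0.57, -0.11, 0.085] 0.0 [ -10.4   24.6  132.   203.5   46.7 -100. ]
[0.57, -0.11, 0.25] 0.0 [ -10.4   -6.   132.   232.2   21.5 -133.6]
x [ 471.8 -537.7  788.8   68.6  -28.5] [-72.8  -4.7  64.8  45.   66.7  48.6]
```

Call:
servo_tool:
  moves:
    - [0, 22, 0, -9, 0]
    - [0, 44, 0, -17, 0]
    - [0, 65, 0, -26, 0]
    - [0, 65, 0, -26, 0]
    - [0, 65, 0, -26, 0]

```text
time_s: 17.9
tcp_pos: [0.3613, 0.0425, 0.5456]
orientation: [[0.323, -0.476, 0.818], [-0.171, -0.879, -0.445], [0.931, 0.003, -0.365]]
ft_force: [-0.2, 0.6, -1.4]
width: 0.004
gripper_force: 0.0
```

```bash
python3 meas.py w3.png
python3 - <<'E'
import cv2
im=cv2.imread("pics/w3.png"); cv2.imwrite("pics/w3c.png",cv2.resize(im[280:420,30:280],None,fx=3,fy=3,interpolation=cv2.INTER_CUBIC))
E
```

```text
[106.0551 337.4005 239.4602 340.0276 378.8122 261.7297]
clip_green_point [100.5 331.1] 0.57
clip_red_point [359.5 240.7] 0.7
lip_root [236.4 326. ] 0.85
lip_strip [241.4 336.5] 0.68
18.2 [0.3613 0.0429 0.5451] [ 36.4965 -43.7218 117.5243 -61.3732  73.9679 154.5623] 
 [[ 0.3236 -0.4752  0.8182]
 [-0.1693 -0.8799 -0.444 ]
 [ 0.9309  0.0052 -0.3652]] tilt 68.58305544858322 yaw -28.4881682124009 [ 0.0551 -0.1833  0.3064]
```

View pics/w3c.png

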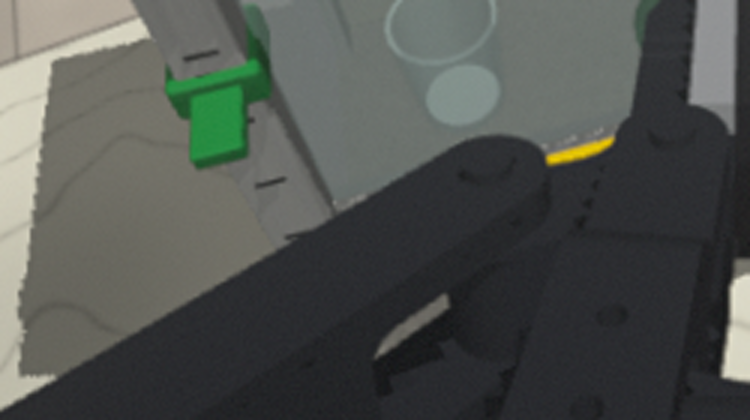

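```bash
sed -i '/^def pts/i V.append((cam("wrist",dict(tcp_pos=[.3613,.0427,.5454],orientation=[[.3233,-.4756,.8181],[-.170,-.8795,-.4445],[.9309,.004,-.3652]])),dict(green=(102.5,332),red=(359.5,240.7))))' fit.py; python3 fit.py
cat > p3.py <<'E'
from sim import *
s=sensors.get_state(); q0=np.array(s["joint_pos"]); p0,R0=fk(q0,P); print(p0*1000)
q,c=track(q0,[[.42,-.10,.62],[.5,-.3,.65],[.4,-.5,.5],[.45,-.42,.2],[.50,-.26,.12],[.52,-.16,.085],[.562,-.095,.085],[.562,-.095,.26]],R0)
w=[p0]+[np.array(x) for x in([.42,-.10,.62],[.5,-.3,.65],[.4,-.5,.5],[.45,-.42,.2],[.50,-.26,.12],[.52,-.16,.085],[.562,-.095,.085],[.562,-.095,.26])]
for a,b in zip(w,w[1:]): print((R0.T@(b-a)*1000).round(), round(1000*np.linalg.norm(b-a)))
E
python3 p3.py
```

```text
[ 0.7302 -0.0323 -0.1655  0.0076  0.278   0.327 ]
green [ 1.3 -3.3] red [0.3 1.4] mid [-2.2  3.6] strip [ 1.4 -0.2] root [4.3 1.6] 
green [1.3 0.4] red [-0.8  1.1] mid [ 0.5 -1.9] strip [-2.6 -0.7] root [-2.8  2.4] 
green [ 0.3 -1.5] red [ 2.  -2.4] 
{'green': array([0.5806, 0.165 , 0.278 ]), 'red': array([ 0.5246, -0.1704,  0.327 ]), 'mid': array([ 0.5526, -0.0027,  0.1376]), 'strip': array([ 0.5753, -0.0065,  0.1446]), 'root': array([ 0.6019, -0.0109,  0.1376])}
[ 0.7301 -0.0307 -0.1672  0.0073  0.2788  0.3281  0.8664  1.5065 -1.9444
  0.5046 -0.1536 -1.6745]
green [ 0.2 -3.9] red [-0.4  0.5] mid [-3.2  2.9] strip [ 0.4 -0.9] root [3.4 0.9] 
green [ 1.3 -0. ] red [0.2 0.5] mid [ 1.2 -1.8] strip [-1.8 -0.6] root [-1.9  2.5] 
green [-1.4  0.2] red [ 1.3 -0.6] 
{'green': array([0.5809, 0.1669, 0.2788]), 'red': array([ 0.5243, -0.1684,  0.3281]), 'mid': array([ 0.5526, -0.0008,  0.1373]), 'strip': array([ 0.5753, -0.0046,  0.1443]), 'root': array([ 0.6019, -0.0091,  0.1373])}
[361.2  42.9 545.1]
   bad 0.67 0.022 [  1.4 -49.3 113.6 -34.6  55.6 122.9]
   bad 0.73 0.023 [ -2.3 -49.3 113.  -30.7  54.3 119.1]
   bad 0.8 0.02 [ -6.1 -49.3 112.4 -26.6  53.1 115. ]
[0.42, -0.1, 0.62] 0.0 [-17.2 -48.8 110.6 -13.6  50.8 102.5]
[0.5, -0.3, 0.65] 0.0 [-50.8 -29.6  99.1  28.8  47.3  60.7]
[0.4, -0.5, 0.5] 0.0 [-81.4 -15.3 106.7  64.7  55.3  13.6]
[0.45, -0.42, 0.2] 0.0 [-70.4   5.3 129.8 110.6  41.6 -45.1]
[0.5, -0.26, 0.12] 0.0 [-45.   14.4 138.7 157.2  43.1 -79.4]
[0.52, -0.16, 0.085] 0.0 [-23.5  22.4 138.5 186.1  49.6 -92.4]
[0.562, -0.095, 0.085] 0.0 [  -7.8   24.3  132.9  206.4   47.6 -101. ]
[0.562, -0.095, 0.26] 0.0 [  -7.8   -8.5  132.5  240.7   22.1 -141.3]
[113.  98.  84.] 172
[ 88. 138. 143.] 217
[-138.  223.   62.] 269
[-277.  -96.  115.] 314
[ -85. -165.   -1.] 186
[-43. -98. -15.] 108
[  3. -77.   6.] 77
[163.   1. -64.] 175
```

Call:
servo_tool:
  moves:
    - [0, 28, 24, 21, 0]
    - [0, 56, 49, 42, 0]
    - [0, 85, 74, 63, 0]
    - [0, 113, 98, 84, 0]
    - [0, 133, 130, 117, 0]
    - [0, 154, 162, 150, 0]
    - [0, 175, 195, 183, 0]
    - [0, 195, 226, 216, 0]

```text
time_s: 19.0
tcp_pos: [0.4735, -0.2382, 0.6419]
orientation: [[0.32, -0.478, 0.818], [-0.17, -0.879, -0.446], [0.932, 0.004, -0.362]]
ft_force: [-0.2, 1.3, 0.1]
width: 0.0
gripper_force: 0.0
```

Call:
servo_tool:
  moves:
    - [0, -22, 38, 12, 0]
    - [0, -44, 76, 24, 0]
    - [0, -66, 114, 36, 0]
    - [0, -88, 152, 48, 0]
    - [0, -110, 190, 60, 0]
    - [0, -132, 226, 72, 0]
    - [0, -132, 226, 72, 0]

```text
time_s: 19.7
tcp_pos: [0.3806, -0.447, 0.4849]
orientation: [[0.325, -0.481, 0.815], [-0.183, -0.877, -0.445], [0.928, -0.005, -0.373]]
ft_force: [1.0, 0.5, -1.5]
width: 0.003
gripper_force: 0.0
```

```bash
python3 s.py
cat > p4.py <<'E'
from sim import *
s=sensors.get_state(); q0=np.array(s["joint_pos"]); p0,R0=fk(q0,P); print(p0*1000)
W=[[.45,-.42,.2],[.50,-.26,.12],[.52,-.16,.09],[.56,-.108,.09],[.56,-.108,.255]]
track(q0,W,R0)
w=[p0]+[np.array(x) for x in W]
for a,b in zip(w,w[1:]): print((R0.T@(b-a)*1000).round(), round(1000*np.linalg.norm(b-a)))
E
python3 p4.py
```

```text
19.7 [ 0.3806 -0.447   0.4849] [-83.2368 -23.2976 113.739   64.0366  57.2938  14.6392] 
 [[ 0.3246 -0.4808  0.8146]
 [-0.1829 -0.8768 -0.4446]
 [ 0.928  -0.0046 -0.3725]] tilt 68.12783311469435 yaw -28.628725650429427 [ 1.0337  0.458  -1.4516]
[ 380.7 -447.   484.9]
[0.45, -0.42, 0.2] 0.0 [-70.2   5.  129.7 110.   40.9 -43.7]
[0.5, -0.26, 0.12] 0.0 [-44.8  13.9 138.6 157.3  42.1 -78.6]
[0.52, -0.16, 0.09] 0.0 [-23.4  20.7 138.7 186.6  47.6 -92.2]
[0.56, -0.108, 0.09] 0.0 [ -10.3   22.7  133.4  204.    45.7 -100. ]
[0.56, -0.108, 0.255] 0.0 [ -10.3   -8.5  132.9  236.8   20.4 -137.8]
[-247.  -56.  151.] 294
[ -87. -164.   -1.] 186
[-40. -97. -17.] 106
[  3. -65.   9.] 66
[153.  -1. -61.] 165
```

Call:
servo_tool:
  moves:
    - [0, -36, -8, 22, 0]
    - [0, -72, -16, 44, 0]
    - [0, -108, -24, 66, 0]
    - [0, -144, -32, 88, 0]
    - [0, -180, -40, 110, 0]
    - [0, -216, -48, 132, 0]
    - [0, -247, -56, 151, 0]
    - [0, -247, -56, 151, 0]

```text
time_s: 20.5
tcp_pos: [0.454, -0.415, 0.1994]
orientation: [[0.328, -0.473, 0.818], [-0.182, -0.881, -0.436], [0.927, -0.005, -0.375]]
ft_force: [0.8, 0.4, -0.8]
width: 0.0
gripper_force: 0.0
```

```bash
sed -i 's/W=\[\[.45,-.42,.2\],/W=[/' p4.py; python3 p4.py; python3 s.py
```

```text
[ 454.1 -414.9  199.4]
[0.5, -0.26, 0.12] 0.0 [-45.4  13.7 138.6 155.6  42.  -77.7]
[0.52, -0.16, 0.09] 0.0 [-24.   20.4 138.8 185.2  47.2 -91.6]
[0.56, -0.108, 0.09] 0.0 [-10.9  22.4 133.6 202.7  45.3 -99.4]
[0.56, -0.108, 0.255] 0.0 [ -10.9   -8.8  133.   235.7   19.4 -137.2]
[ -87. -158.   -0.] 180
[-39. -97. -16.] 106
[  4. -65.  10.] 66
[153.  -1. -62.] 165
20.5 [ 0.454  -0.415   0.1994] [-69.4963   4.8717 129.7618 109.8465  40.6686 -43.4319] 
 [[ 0.3285 -0.4728  0.8176]
 [-0.1819 -0.8811 -0.4364]
 [ 0.9268 -0.0054 -0.3755]] tilt 67.9478487524076 yaw -28.092594964528807 [ 0.7793  0.4033 -0.7926]
```

Call:
servo_tool:
  moves:
    - [0, -22, -40, 0, 0]
    - [0, -44, -79, 0, 0]
    - [0, -66, -119, 0, 0]
    - [0, -87, -158, 0, 0]
    - [0, -100, -190, -5, 0]
    - [0, -113, -223, -10, 0]
    - [0, -126, -255, -16, 0]
    - [0, -126, -255, -16, 0]

```text
time_s: 21.3
tcp_pos: [0.5242, -0.161, 0.0963]
orientation: [[0.321, -0.466, 0.825], [-0.168, -0.885, -0.434], [0.932, 0.001, -0.362]]
ft_force: [-0.2, -0.3, 0.2]
width: 0.007
gripper_force: 0.0
```

```bash
sed -i 's/W=\[\[.50,-.26,.12\],\[.52,-.16,.09\],/W=[/' p4.py; python3 p4.py; python3 s.py
python3 - <<'E'
from h import *
a,_=snap("side"); b,_=snap("wrist")
cv2.imwrite("pics/ap.png",np.hstack([cv2.resize(a[100:310,220:430],(400,400)),b[10:410,80:480]])[:,:,::-1])
E
```

```text
[ 524.1 -160.9   96.3]
[0.56, -0.108, 0.09] 0.0 [-11.1  23.2 133.8 201.5  46.9 -98.9]
[0.56, -0.108, 0.255] 0.0 [ -11.1   -8.5  133.5  231.3   20.1 -133.4]
[ -3. -64.   9.] 64
[154.   0. -60.] 165
21.3 [ 0.5242 -0.161   0.0963] [-24.1663  20.0116 138.6132 184.5633  47.4467 -91.8263] 
 [[ 0.3208 -0.4657  0.8248]
 [-0.1681 -0.8849 -0.4343]
 [ 0.9321  0.0007 -0.3621]] tilt 68.76966232264361 yaw -27.771213242928496 [-0.1945 -0.2807  0.2346]
```

View pics/ap.png

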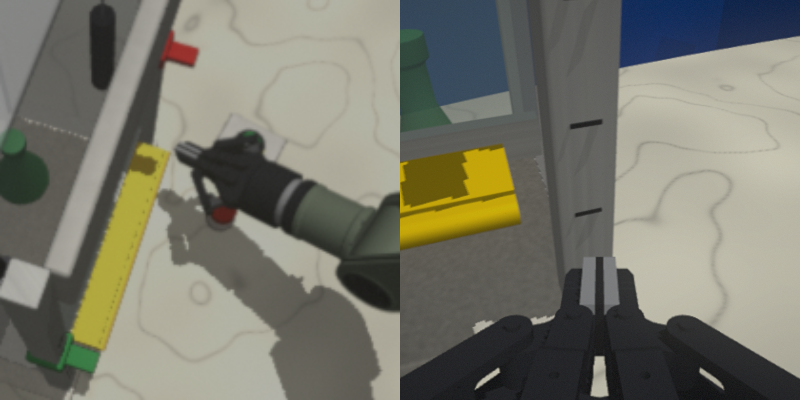

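The fingertips are low and just right of the lip's end, at the same level as the space below it, and nothing is touched. Next I slide them in under the lip.

Call:
servo_tool:
  moves:
    - [0, -3, -30, 0, 0]
    - [0, -3, -55, 2, 0]
    - [0, -3, -68, 9, 0]
    - [0, -3, -68, 9, 0]
    - [0, -3, -68, 9, 0]

```text
time_s: 21.9
tcp_pos: [0.5613, -0.112, 0.0906]
orientation: [[0.318, -0.477, 0.819], [-0.171, -0.879, -0.445], [0.933, 0.002, -0.361]]
ft_force: [-0.2, -0.2, 0.1]
width: 0.001
gripper_force: 0.0
```

Call:
servo_tool:
  moves:
    - [0, 7, 0, -3, 0]
    - [0, 14, 0, -6, 0]
    - [0, 14, 0, -6, 0]

```text
time_s: 22.2
tcp_pos: [0.56, -0.1109, 0.1058]
orientation: [[0.319, -0.476, 0.819], [-0.17, -0.879, -0.445], [0.932, 0.003, -0.362]]
ft_force: [0.1, -0.7, 0.7]
width: -0.004
gripper_force: 0.0
```

Call:
servo_tool:
  moves:
    - [0, 7, 0, -3, 0]
    - [0, 14, 0, -6, 0]
    - [0, 14, 0, -6, 0]

```text
time_s: 22.5
tcp_pos: [0.5587, -0.1095, 0.1193]
orientation: [[0.323, -0.475, 0.819], [-0.171, -0.88, -0.444], [0.931, 0.003, -0.365]]
ft_force: [-2.4, 0.2, -2.5]
width: -0.0
gripper_force: 1.0
```

Call:
servo_tool:
  moves:
    - [0, 7, 0, -3, 0]
    - [0, 14, 0, -6, 0]
    - [0, 14, 0, -6, 0]

```text
time_s: 22.8
tcp_pos: [0.559, -0.1092, 0.1354]
orientation: [[0.321, -0.475, 0.819], [-0.17, -0.88, -0.444], [0.932, 0.003, -0.363]]
ft_force: [-2.8, 0.7, -1.4]
width: -0.0
gripper_force: 1.3
```

```bash
python3 s.py
python3 - <<'E'
from h import *
s=sensors.get_state()
a,_=snap("side"); b,C=snap("wrist"); cv2.imwrite("pics/l1w.png",b[:,:,::-1])
cv2.imwrite("pics/l1.png",np.hstack([cv2.resize(a[100:310,220:430],(400,400)),b[10:410,80:480]])[:,:,::-1])
E
```

```text
22.8 [ 0.559  -0.1092  0.1354] [ -10.7191   13.6439  134.7484  206.6073   39.2559 -104.7932] 
 [[ 0.3209 -0.4749  0.8195]
 [-0.1697 -0.88   -0.4436]
 [ 0.9318  0.0033 -0.3629]] tilt 68.71912046402082 yaw -28.425943140030295 [-2.7569  0.6885 -1.4456]
```

View pics/l1.png

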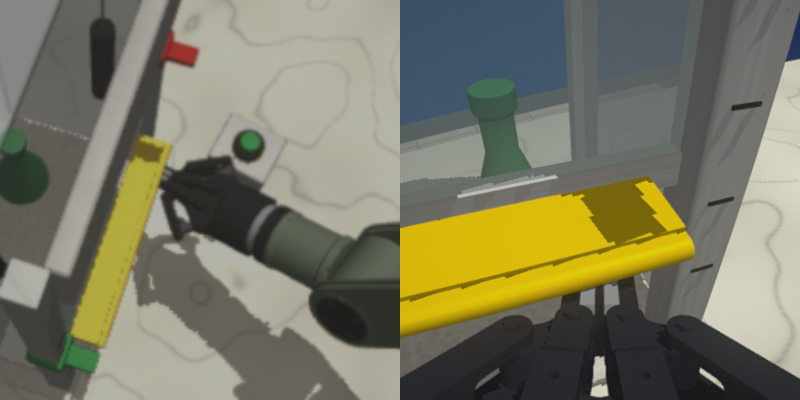

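The fingertips are under the lip's right part and the window is rising, with about 2–3 N of force. Now I measure the lip's height from the wrist view.

```bash
cat > lip.py <<'E'
from h import *
np.set_printoptions(precision=4,suppress=True)
def measure(im,C,h=(.7302,-.0315,-.1663)):
    i=im.astype(int); y=(i[:,:,0]>90)&(i[:,:,0]-i[:,:,2]>80)&(i[:,:,1]-i[:,:,2]>50)
    c,s=np.cos(h[2]),np.sin(h[2]); X=np.array([c,s,0]); out=[]
    for col in range(40,560,10):
        r=np.nonzero(y[:,col])[0]
        if len(r)<15 or r.max()>410: continue
        o,d=ray(C,(col,r.max()+.5)); f=lambda v:(v-np.array([h[0],h[1],0]))@X
        # 2D (u,z) tangent to circle r=5mm at u=-.175, circle above the ray
        du,dz=d@X,d[2]; n=np.hypot(du,dz); u0=f(o); zc=o[2]+dz/du*(-.175-u0)+.005*n/du
        v=np.array([-s,c,0])@(o+d*((-.175-u0)/du)-np.array([h[0],h[1],0])); out.append((col,r.max(),zc,v))
    return np.array(out)
if __name__=="__main__":
    s=sensors.get_state(); im,C=snap("wrist"); m=measure(im,C); print(m[::3]); print("median lip z",np.median(m[:,2]),"tcp",s["tcp_pos"],"k",np.median(m[:,2])-s["tcp_pos"][2],s["time_s"],s["ft_force"])
    print([(l,[(np.round(a["at"]),round(a["p"],2)) for a in nets.mark_of("wrist",l)[:1]]) for l in("lip_middle","lip_strip")])
E
python3 lip.py
```

```text
[[ 40.     356.       0.1631  -0.0166]
 [ 70.     349.       0.163   -0.0263]
 [100.     342.       0.1627  -0.036 ]
 [130.     334.       0.1629  -0.0459]
 [160.     326.       0.163   -0.056 ]
 [190.     318.       0.1631  -0.0663]
 [220.     310.       0.1631  -0.0768]
 [250.     302.       0.163   -0.0877]
 [280.     294.       0.1629  -0.0989]
 [310.     286.       0.1626  -0.1107]
 [340.     277.       0.163   -0.123 ]
 [370.     268.       0.1632  -0.1358]]
median lip z 0.16305541983184854 tcp [ 0.5593 -0.1092  0.1352] k 0.027849033669781892 22.9 [-3.1017  1.7708 -1.2018]
[('lip_middle', []), ('lip_strip', [])]
```

Call:
servo_tool:
  moves:
    - [0, 14, 0, -5, 0]
    - [0, 28, 0, -11, 0]
    - [0, 42, 0, -16, 0]
    - [0, 56, 0, -22, 0]
    - [0, 70, 0, -27, 0]
    - [0, 82, 0, -32, 0]
    - [0, 90, 0, -35, 0]
    - [0, 93, 0, -36, 0]

```text
time_s: 23.85
tcp_pos: [0.5587, -0.109, 0.2334]
orientation: [[0.323, -0.475, 0.818], [-0.171, -0.88, -0.443], [0.931, 0.003, -0.366]]
ft_force: [-3.9, 0.2, -5.2]
width: -0.001
gripper_force: 3.0
```

Call:
servo_tool:
  moves:
    - [0, 0, 0, 0, 0]
    - [0, 0, 0, 0, 0]

```text
time_s: 24.05
tcp_pos: [0.5593, -0.1091, 0.2334]
orientation: [[0.323, -0.475, 0.819], [-0.17, -0.88, -0.443], [0.931, 0.004, -0.365]]
ft_force: [-3.5, 0.5, -3.1]
width: -0.001
gripper_force: 1.9
```

```bash
python3 lip.py; python3 s.py
```

```text
[[ 40.     357.       0.261   -0.0163]
 [ 70.     349.       0.2614  -0.0262]
 [100.     342.       0.2611  -0.0359]
 [130.     334.       0.2613  -0.0458]
 [160.     326.       0.2614  -0.0559]
 [190.     319.       0.2609  -0.066 ]
 [220.     311.       0.2609  -0.0766]
 [250.     303.       0.2608  -0.0875]
 [280.     294.       0.2612  -0.0988]
 [310.     286.       0.261   -0.1105]
 [340.     277.       0.2613  -0.1228]
 [370.     268.       0.2616  -0.1356]]
median lip z 0.2611677498138404 tcp [ 0.5593 -0.1091  0.2334] k 0.02774717940061211 24.05 [-3.4639  0.5431 -3.1049]
[('lip_middle', []), ('lip_strip', [])]
24.2 [ 0.5594 -0.1091  0.2334] [ -10.6813   -5.0015  133.9364  226.1143   23.1985 -127.2794] 
 [[ 0.3232 -0.4748  0.8186]
 [-0.1701 -0.8801 -0.4433]
 [ 0.9309  0.0041 -0.3652]] tilt 68.5794124476975 yaw -28.437817647832105 [-3.3082  1.2345 -2.679 ]
```

Run:
```python
from lip import *
import fit
h=(.7302,-.0315,-.1663); c,s=np.cos(h[2]),np.sin(h[2]); X=np.array([c,s,0]);Y=np.array([-s,c,0]);O=np.array([h[0],h[1],0])
for f,C in(("w2.png",fit.V[1][0]),("w3.png",fit.V[2][0])):
    im=cv2.imread("pics/"+f)[:,:,::-1].astype(int)
    g=((im[:,:,1]-im[:,:,0]>40)&(im[:,:,1]-im[:,:,2]>40)); g[:,130:]=0; g[:250]=0
    for col in range(60,125,3):
        r=np.nonzero(g[:,col])[0]
        if len(r)<6: continue
        o,d=ray(C,(col,r.max()+.5)); p=o+d*((-.18-(o-O)@X)/(d@X)); print(f,col,r.min(),r.max(),"edge z",round(p[2],4),"-> tip z",round(p[2]+.005,4),"v",round((p-O)@Y,4))
    if f=="w2.png":
        m=measure(im,C); print(m[::4])
```

```text
w2.png 69 271 278 edge z 0.3106 -> tip z 0.3156 v 0.1725
w2.png 72 271 277 edge z 0.311 -> tip z 0.316 v 0.1694
w2.png 75 271 299 edge z 0.2769 -> tip z 0.2819 v 0.1783
w2.png 78 270 300 edge z 0.2742 -> tip z 0.2792 v 0.1761
w2.png 81 270 300 edge z 0.273 -> tip z 0.278 v 0.1732
w2.png 84 269 298 edge z 0.2751 -> tip z 0.2801 v 0.1693
w2.png 87 268 298 edge z 0.274 -> tip z 0.279 v 0.1664
w2.png 90 267 296 edge z 0.276 -> tip z 0.281 v 0.1625
w2.png 93 267 296 edge z 0.2749 -> tip z 0.2799 v 0.1597
w2.png 96 265 273 edge z 0.3089 -> tip z 0.3139 v 0.1457
w2.png 99 264 272 edge z 0.3093 -> tip z 0.3143 v 0.1425
[[150.     346.       0.1515   0.1275]
 [210.     329.       0.1528   0.0441]
 [320.     304.       0.1357  -0.124 ]]
w3.png 87 306 312 edge z 0.318 -> tip z 0.323 v 0.174
w3.png 90 307 312 edge z 0.3168 -> tip z 0.3218 v 0.1711
w3.png 93 306 332 edge z 0.2786 -> tip z 0.2836 v 0.1802
w3.png 96 306 334 edge z 0.2732 -> tip z 0.2782 v 0.1783
w3.png 99 305 333 edge z 0.2737 -> tip z 0.2787 v 0.1746
w3.png 102 304 332 edge z 0.2742 -> tip z 0.2792 v 0.1708
w3.png 105 303 331 edge z 0.2747 -> tip z 0.2797 v 0.1671
w3.png 108 302 330 edge z 0.2752 -> tip z 0.2802 v 0.1633
w3.png 111 301 329 edge z 0.2757 -> tip z 0.2807 v 0.1596
w3.png 114 299 306 edge z 0.3171 -> tip z 0.3221 v 0.1439
```

Call:
servo_tool:
  moves:
    - [0, 6, 0, -2, 0]
    - [0, 11, 0, -4, 0]
    - [0, 14, 0, -5, 0]
    - [0, 16, 0, -6, 0]
    - [0, 16.7, 0, -6.5, 0]
    - [0, 16.7, 0, -6.5, 0]

```text
time_s: 24.8
tcp_pos: [0.5594, -0.1091, 0.2515]
orientation: [[0.323, -0.475, 0.819], [-0.17, -0.88, -0.443], [0.931, 0.004, -0.365]]
ft_force: [-4.7, 0.8, -3.7]
width: -0.001
gripper_force: 2.7
```

```bash
python3 lip.py | tail -2; python3 s.py
```

```text
median lip z 0.2791886576914066 tcp [ 0.5594 -0.1091  0.2515] k 0.027709646205253402 24.8 [-4.6853  0.8161 -3.7227]
[('lip_middle', []), ('lip_strip', [])]
24.95 [ 0.5594 -0.1091  0.2515] [ -10.6787   -7.8945  133.3677  232.5839   20.9591 -134.2417] 
 [[ 0.3228 -0.475   0.8186]
 [-0.1702 -0.88   -0.4435]
 [ 0.931   0.0038 -0.3649]] tilt 68.59685923658641 yaw -28.445652779349462 [-5.5819  1.7723 -3.7911]
```

Call:
servo_tool:
  moves:
    - [0, -5, 0, 2, 0]
    - [0, -20, 0, 8, 0]
    - [0, -45, 0, 18, 0]
    - [0, -80, 0, 31, 0]
    - [0, -80, 0, 31, 0]
    - [0, -79, 25, 28, 0]
    - [0, -78, 50, 24, 0]
    - [0, -77, 70, 22, 0]

```text
time_s: 25.75
tcp_pos: [0.5213, -0.1692, 0.1773]
orientation: [[0.316, -0.475, 0.822], [-0.165, -0.88, -0.445], [0.934, 0.005, -0.356]]
ft_force: [0.6, -0.0, 0.2]
width: 0.001
gripper_force: 0.0
```

Call:
servo_tool:
  moves:
    - [0, 10, 30, 0, 0]
    - [0, 20, 60, 0, 0]
    - [0, 30, 95, 0, 0]
    - [0, 30, 95, 0, 0]
    - [0, 30, 95, 0, 0]

```text
time_s: 26.25
tcp_pos: [0.4858, -0.261, 0.2076]
orientation: [[0.315, -0.478, 0.82], [-0.161, -0.878, -0.451], [0.935, 0.01, -0.353]]
ft_force: [0.5, 0.1, -0.1]
width: -0.002
gripper_force: 0.0
```

```bash
python3 lip.py; python3 s.py
python3 - <<'E'
from h import *
np.set_printoptions(precision=4,suppress=True)
im,S=snap("side")
for l in("lip_strip","lip_root","clip_green_point","jar","amber_bottle","flask","beaker","fan_top"):
    print(l,[(np.round(m["at"],1),round(m["p"],2)) for m in nets.mark_of("side",l)[:1]])
for z in(.1375,.279): print(z,proj(S,[[.5753,-.0055,z+.007],[.6019,-.01,z]]).ravel())
E
```

```text
[]
26.3 [ 0.4858 -0.2595  0.2062] [-47.1681  -6.4931 140.7894 140.9139  28.0252 -61.6371] 
 [[ 0.316  -0.4773  0.8199]
 [-0.1629 -0.8787 -0.4487]
 [ 0.9347  0.0082 -0.3554]] tilt 69.17923955221138 yaw -28.690276913915294 [-0.4762  0.3122 -0.8597]
lip_strip [(array([283.3, 207. ]), 0.65)]
lip_root [(array([270.6, 202. ]), 0.83)]
clip_green_point [(array([271.9, 290.2]), 0.83)]
jar [(array([335.9, 213.2]), 0.74)]
amber_bottle [(array([293. , 338.4]), 0.96)]
flask []
beaker []
fan_top [(array([349. , 174.6]), 0.43)]
0.1375 [285.3086 227.0997 274.4943 224.4142]
0.279 [287.1612 207.9891 274.6765 205.0954]Traceback (most recent call last):
  File "lip.py", line 15, in <module>
    s=sensors.get_state(); im,C=snap("wrist"); m=measure(im,C); print(m[::3]); print("median lip z",np.median(m[:,2]),"tcp",s["tcp_pos"],"k",np.median(m[:,2])-s["tcp_pos"][2],s["time_s"],s["ft_force"])
                                                                                                              ~^^^^^
IndexError: too many indices for array: array is 1-dimensional, but 2 were indexed
```

Call:
servo_tool:
  moves:
    - [0, -5, -30, 0, 0]
    - [0, -10, -60, 0, 0]
    - [0, -15, -88, 0, 0]
    - [0, -15, -88, 0, 0]
    - [0, -15, -88, 0, 0]

```text
time_s: 27.25
tcp_pos: [0.5221, -0.1743, 0.1854]
orientation: [[0.325, -0.472, 0.82], [-0.17, -0.882, -0.44], [0.93, 0.003, -0.367]]
ft_force: [0.3, 0.2, 0.2]
width: 0.004
gripper_force: 0.0
```

```bash
python3 lip.py; python3 s.py|tail -1
```

```text
[[ 40.     118.       0.2776  -0.1103]
 [ 70.     113.       0.2776  -0.1181]
 [100.     109.       0.2773  -0.126 ]
 [130.     103.       0.2777  -0.1341]]
median lip z 0.2775557975851627 tcp [ 0.5221 -0.1743  0.1854] k 0.09211054187424064 27.25 [0.2613 0.1506 0.2318]
[('lip_middle', []), ('lip_strip', [])]
 [ 0.9312  0.0036 -0.3646]] tilt 68.61795084614485 yaw -28.439550898421732 [ 0.0769 -0.7317  0.1734]
```

Call:
servo_tool:
  moves:
    - [0, 5, 30, 0, 0]
    - [0, 10, 60, 0, 0]
    - [0, 15, 90, 0, 0]
    - [0, 15, 90, 0, 0]
    - [0, 15, 90, 0, 0]
    - [0, 15, 90, 0, 0]

```text
time_s: 28.0
tcp_pos: [0.4833, -0.2592, 0.201]
orientation: [[0.322, -0.477, 0.818], [-0.171, -0.879, -0.446], [0.931, 0.004, -0.364]]
ft_force: [-0.0, 0.5, 0.8]
width: -0.002
gripper_force: 0.0
```

```bash
python3 -c "
from bench import order; print(order.close_job())"
```

```text
the job is handed in; nothing more can be done
None
```

I pressed the fan button to its stop, pushed the sash up from beneath without gripping it, and left the lip at about 0.278 m, level with the green pointer at about 0.279 m; the job was handed in at 28 s with the robot clear, but it returned no verdict.

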